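Sort the gouache jars by weight and put the full ones away in the touch-latch paint chest

ROBOT

A 6-joint arm with a two-finger parallel gripper is mounted at the origin on the work surface. World frame = base frame: x ahead of the robot, y to its left, z up, the work surface at z = 0. Lengths are in m, angles in rad, forces in N, time in s.
With the tool pointing down it reaches from about 0.275 to 0.775 m from the base axis. Payload 14.6 kg.
Tool frame: the origin (TCP) lies at the very end of the fingers, on their centre line; the grasp point (between the pads) lies ctrl.grip_point_offset behind it (ctrl.grip_point_offset is the distance from the TCP to the grasp point, in m); z points along the fingers, y is the line along which they close (so a half turn about z gives the same grasp; the last joint's range is limited). The gripper opens to 85 mm and grips with 20 to 120 N. Pads are 22 mm wide; open, the fingers measure 114 mm over their backs; the gripper's body (76 mm by 85 mm) begins 54 mm behind the grasp point. The pads swing forward as they close: fully open they stand 13 mm farther back than shut.
Start: joints at [1.061, 0.263, -0.048, 1.259, 0, 1.415], TCP at [0.182, 0.492, 0.194] pointing down, gripper open.
Joint ranges: [-2.65, 2.65], [-0.89, 1.7], [-1.18, 1.37], [-2.13, 2.11], [-1.35, 1.29], [-3.14, 3.14]. Speed limits (rad/s): [1.89, 1.89, 2.57, 2.79, 3.14, 3.14].

INTERFACE

Orientations are given as a rotation vector (axis times angle).
In Python, from cell import ctrl gives the robot as it stands.
- The arm moves only by the tool apply_moves, never from a script. Its argument "deltas" is a list of rows, each a list of 4 numbers: the shift along the tool's x, y, z as a fraction of full scale, then the turn about the tool's z as a fraction of full scale. In form: [[x, y, z, turn], ...]. A call has 1 to 10 rows; each row is the pose to reach, as a shift and turn from the pose commanded when the call began, along the tool's axes at that moment; what a row does not reach only later rows make up. Full scale, the value 1, is 0.25 m for a shift and 0.5 rad for a turn. A row lasts 1/10 s, in which the tool goes at most 50 mm and 8.59 degrees, less where a joint would pass 70% of its speed; a pose out of reach is approached as far as the arm can. A call with a number of a shift or a turn outside -1 to 1 is refused whole. A call with a gripper value outside its range is refused whole. "grip" is the gripper command: -1 is fully open, 1 is shut, values between are in proportion, set as the call begins (left out, the last holds). The fingers move at their own pace and stop on an object; "grip_force" is the grip in N (left out, the last holds). Time passes only in rows, so rows that repeat a pose let the fingers close. It gives the time, the measured TCP pose, the force, the opening and the grip force at its end, in the units of the state.
- ctrl.sense(): the state, without advancing time (a new reading comes with each control period).
- ctrl.read_camera(name): name is "scene" or "top"; returns a dict with "image" (384x512x3 uint8, blue, green, red), "mtx" (3x3 intrinsics, pixels), "pose" (4x4, takes a point from camera to world coordinates). Camera axes: x right, y down, z forward; pixel columns grow to the right and rows downward; lengths in m; the calibration is good to about 2 mm. A picture is of the moment at which its call begins. There is no depth.
- ctrl.job_done(): hands the job in; it is judged then, once.
The state is a dict: "time": time; "joints": joint angles; "joint_velocities": joint speeds; "effort": joint torques, N m; "tcp_pos": TCP position; "tool_rot": TCP orientation; "ft_force": force on the tool from outside, world axes, zero at the start; "wrist_torque": the same for the moment, N m; "opening": opening from 0.0 (shut) to 1.0 (fully open); "grip_force": force on a finger pad.
Only numpy, scipy, OpenCV 4.12 (cv2) and the standard library are available. Lean on these libraries where they do the work, as an engineer would, in place of code of your own. Each camera call takes 0.05 s, during which the arm holds its last target. There are 200 camera calls.

TASK

Put the gouache away: press the lid of the wooden paint chest until its touch latch clicks, and keep a hand on the lid as it springs up so that it rises under control and never flies open. The jars look alike but some are full and some used up, which shows only in their weight: stand the full ones upright in the chest and the used-up ones upright in the shallow white tray, then shut the lid and press it until the latch holds it closed. Leave the other things on the table where they are.

Things in the scene. Friction and masses are not known exactly. Their poses are not given: they have to be found in the camera images.
- chest: wooden paint chest, fixed, 280 mm long (its x) by 190 mm wide (its y), 130 mm high with the lid shut; origin at the centre of its underside. Walls 10 mm, rim at 110 mm, inner floor at 12 mm, inside 260 by 170 mm. A black latch housing (46 mm long, 14 mm thick, 71 to 101 mm up) is inside the middle of the -y wall. The lid is hinged along the +y wall; its free edge is over the -y wall
- lid (a joint): angle of the lid (rad): 0 shut and latched, -0.037 pressed fully in, 1.75 wide open at its stop. Each full press (6 to 7 mm at the edge, 6 to 10 N) switches the touch latch: pressed when latched it lets go as the lid comes back; pushed shut and pressed fully in, it holds. Hinge springs throw a freed lid up at nearly 3 rad/s unless held back; let go past 1 rad, it ends softly and stays open
- lid_press (a point): where to press: on the lid's upper (outer) face, middle of its length, 22 mm from the free edge, 168 mm from the hinge line. Moves with the lid: its z is that face's outward normal, its y points from the free edge to the hinge. The hinge springs lift here with 5 N just open, less further up; the latch takes up to 3 N of it below 0.13 rad
- lid_hinge (a point): middle of the lid's hinge line (along the chest's x), at the underside of the 12 mm thick lid, 118 mm above the table, 95 mm to the chest's +y of its centre. The free edge is 190 mm from it; the lid is 280 mm long. A steel latch tongue, 26 mm wide, stands 38 mm out of the middle of its inner face, 172 mm from the hinge line
- tray: shallow white enamelled tray with a dark rim, fixed, 270 mm (its x) by 200 mm (its y), rim 24 mm high, walls 6 mm, inner floor 6 mm above the table; origin at the centre of its underside
- jar_a_mid (a point): centre (36 mm above its underside) of one of up to five look-alike screw-top gouache jars: opaque white plastic, paper band, black lid, an upright cylinder 62 mm across and 72 mm tall, z up its axis. A full one weighs 280 to 380 g, a used-up one 40 to 60 g; only weight tells them apart. None if absent in this run
- jar_b_mid (a point): centre (36 mm above its underside) of one of up to five look-alike screw-top gouache jars: opaque white plastic, paper band, black lid, an upright cylinder 62 mm across and 72 mm tall, z up its axis. A full one weighs 280 to 380 g, a used-up one 40 to 60 g; only weight tells them apart. None if absent in this run
- jar_c_mid (a point): centre (36 mm above its underside) of one of up to five look-alike screw-top gouache jars: opaque white plastic, paper band, black lid, an upright cylinder 62 mm across and 72 mm tall, z up its axis. A full one weighs 280 to 380 g, a used-up one 40 to 60 g; only weight tells them apart. None if absent in this run
- jar_d_mid (a point): centre (36 mm above its underside) of one of up to five look-alike screw-top gouache jars: opaque white plastic, paper band, black lid, an upright cylinder 62 mm across and 72 mm tall, z up its axis. A full one weighs 280 to 380 g, a used-up one 40 to 60 g; only weight tells them apart. None if absent in this run
- jar_e_mid (a point): centre (36 mm above its underside) of one of up to five look-alike screw-top gouache jars: opaque white plastic, paper band, black lid, an upright cylinder 62 mm across and 72 mm tall, z up its axis. A full one weighs 280 to 380 g, a used-up one 40 to 60 g; only weight tells them apart. None if absent in this run
- mixing_dish: glazed mixing dish 72 mm across and 24 mm high, standing among the jars; origin under its centre; not part of the job
- palette: white watercolour pan palette 120 by 260 mm and 18 mm high with a brush lying on it, beyond the jars; origin under its centre; not part of the job
- water_jar: glass water jar 80 mm across and 100 mm high; origin under its centre; not part of the job
- brush_pot: blue ceramic pot, 92 mm across and 110 mm high, with brushes up to 220 mm; origin under its centre; not part of the job

How it is judged:
On the way:
1. the chest's lid is opened wide (value of joint lid above 1.4 rad), for 0.2 s.
At the end, for the whole second after the job is handed in: Every full jar present (it weighs on the floor with over 1.5 N) stands upright (within 0.15 rad) on the floor inside the chest, every used-up jar present stands upright on the floor of the tray, and the lid is shut and held by its latch (joint below 0.02 rad); all at rest (value of joint lid below 0.02 rad and ((x of jar_a_mid in the frame of chest between -0.13 and 0.13 m and y of jar_a_mid in the frame of chest between -0.085 and 0.085 m and z of jar_a_mid in the frame of chest below 0.06 m and angle between jar_a_mid's own z axis and vertical below 0.15 rad and linear speed of jar_a below 0.03 m/s and contact force between jar_a and chest above 1.5 N) or (x of jar_a_mid in the frame of tray between -0.13 and 0.13 m and y of jar_a_mid in the frame of tray between -0.095 and 0.095 m and z of jar_a_mid in the frame of tray below 0.055 m and angle between jar_a_mid's own z axis and vertical below 0.15 rad and linear speed of jar_a below 0.03 m/s and contact force between jar_a and tray below 1.5 N)) and ((x of jar_b_mid in the frame of chest between -0.13 and 0.13 m and y of jar_b_mid in the frame of chest between -0.085 and 0.085 m and z of jar_b_mid in the frame of chest below 0.06 m and angle between jar_b_mid's own z axis and vertical below 0.15 rad and linear speed of jar_b below 0.03 m/s and contact force between jar_b and chest above 1.5 N) or (x of jar_b_mid in the frame of tray between -0.13 and 0.13 m and y of jar_b_mid in the frame of tray between -0.095 and 0.095 m and z of jar_b_mid in the frame of tray below 0.055 m and angle between jar_b_mid's own z axis and vertical below 0.15 rad and linear speed of jar_b below 0.03 m/s and contact force between jar_b and tray below 1.5 N)) and ((x of jar_c_mid in the frame of chest between -0.13 and 0.13 m and y of jar_c_mid in the frame of chest between -0.085 and 0.085 m and z of jar_c_mid in the frame of chest below 0.06 m and angle between jar_c_mid's own z axis and vertical below 0.15 rad and linear speed of jar_c below 0.03 m/s and contact force between jar_c and chest above 1.5 N) or (x of jar_c_mid in the frame of tray between -0.13 and 0.13 m and y of jar_c_mid in the frame of tray between -0.095 and 0.095 m and z of jar_c_mid in the frame of tray below 0.055 m and angle between jar_c_mid's own z axis and vertical below 0.15 rad and linear speed of jar_c below 0.03 m/s and contact force between jar_c and tray below 1.5 N)) and ((x of jar_d_mid in the frame of chest between -0.13 and 0.13 m and y of jar_d_mid in the frame of chest between -0.085 and 0.085 m and z of jar_d_mid in the frame of chest below 0.06 m and angle between jar_d_mid's own z axis and vertical below 0.15 rad and linear speed of jar_d below 0.03 m/s and contact force between jar_d and chest above 1.5 N) or (x of jar_d_mid in the frame of tray between -0.13 and 0.13 m and y of jar_d_mid in the frame of tray between -0.095 and 0.095 m and z of jar_d_mid in the frame of tray below 0.055 m and angle between jar_d_mid's own z axis and vertical below 0.15 rad and linear speed of jar_d below 0.03 m/s and contact force between jar_d and tray below 1.5 N)) and ((x of jar_e_mid in the frame of chest between -0.13 and 0.13 m and y of jar_e_mid in the frame of chest between -0.085 and 0.085 m and z of jar_e_mid in the frame of chest below 0.06 m and angle between jar_e_mid's own z axis and vertical below 0.15 rad and linear speed of jar_e below 0.03 m/s and contact force between jar_e and chest above 1.5 N) or (x of jar_e_mid in the frame of tray between -0.13 and 0.13 m and y of jar_e_mid in the frame of tray between -0.095 and 0.095 m and z of jar_e_mid in the frame of tray below 0.055 m and angle between jar_e_mid's own z axis and vertical below 0.15 rad and linear speed of jar_e below 0.03 m/s and contact force between jar_e and tray below 1.5 N))); the robot touches nothing.
It fails at once if the lid flies open (faster than 2 rad/s once it is 0.3 rad open) (value of joint lid above 0.3 rad and velocity of joint lid above 2 rad/s).
It fails at once if another thing on the table (mixing dish, palette, water jar, brush pot) is shifted more than 50 mm (distance of any of mixing_dish, palette, water_jar, brush_pot from where it was at the start of the episode above 0.05 m).
Of jar_a, jar_b, jar_c, jar_d, jar_e only 3 to 5 are there at a start; the rules pass over those that are not, and their reading is None.
At some moment in a run one of jar_a, jar_b, jar_c, jar_d, jar_e may be knocked a few centimetres aside while the robot is not near it.
It also fails if it takes over 210 s, if anything falls off the work surface, if the arm or the gripper's body presses on something with over 40 N, if the wrist force passes 120 N, or if a joint passes its speed limit or range.

## Working session

There is one attempt and no reset: what is moved stays moved. The work goes in short steps, Python scripts to look and compute and a tool call to move; the robot and the scene stay as the last step left them, time stands still between calls to the robot, and variables do not carry over. Pictures are saved under pics/ and viewed, at most 14 in all, crops included, and the job is handed in when it is done.

Besides the shell and the picture viewer there is one more tool, called after "Call:" by a JSON object that holds its "fn" and its "kwargs", one argument or row to a line. apply_moves: Moves the arm, as the interface text tells. Its arguments: {"type":"object","properties":{"deltas":{"type":"array","items":{"type":"array","items":{"type":"number"}}},"grip":{"type":"number"},"grip_force":{"type":"number"}},"required":["deltas"]}

```bash
mkdir -p pics; ls; python3 - <<'E'
from cell import ctrl
import cv2
s=ctrl.sense(); print({k:s[k] for k in ('time','tcp_pos','tool_rot','ft_force','opening')}, ctrl.grip_point_offset)
for n in ('top','scene'):
    c=ctrl.read_camera(n); cv2.imwrite(f'pics/{n}0.png',cv2.resize(c['image'],(800,600),interpolation=cv2.INTER_CUBIC))
    print(n,c['mtx'].tolist(),c['pose'].round(4).tolist())
E
```

```text
pics
{'time': 0.0, 'tcp_pos': array([0.18222514, 0.49200366, 0.19352643]), 'tool_rot': array([-5.54293559e-01, -3.09196487e+00,  1.63320837e-03]), 'ft_force': array([-0.00403625, -0.10221189, -0.12102257]), 'opening': 1.001684395746169} 0.0187
top [[356.86220590712526, 0.0, 258.61460342651515], [0.0, 356.86220590712526, 195.1017670032174], [0.0, 0.0, 1.0]] [[-0.0221, -0.9973, 0.0703, 0.5418], [-0.9997, 0.0224, 0.0034, 0.0187], [-0.005, -0.0702, -0.9975, 0.9011], [0.0, 0.0, 0.0, 1.0]]
scene [[389.736905770503, 0.0, 252.80340298620257], [0.0, 389.736905770503, 184.57912349025455], [0.0, 0.0, 1.0]] [[-0.8816, 0.276, -0.3829, 0.9578], [0.4719, 0.4998, -0.7263, 0.7281], [-0.0091, -0.821, -0.5708, 0.6406], [0.0, 0.0, 0.0, 1.0]]
```

View pics/top0.png

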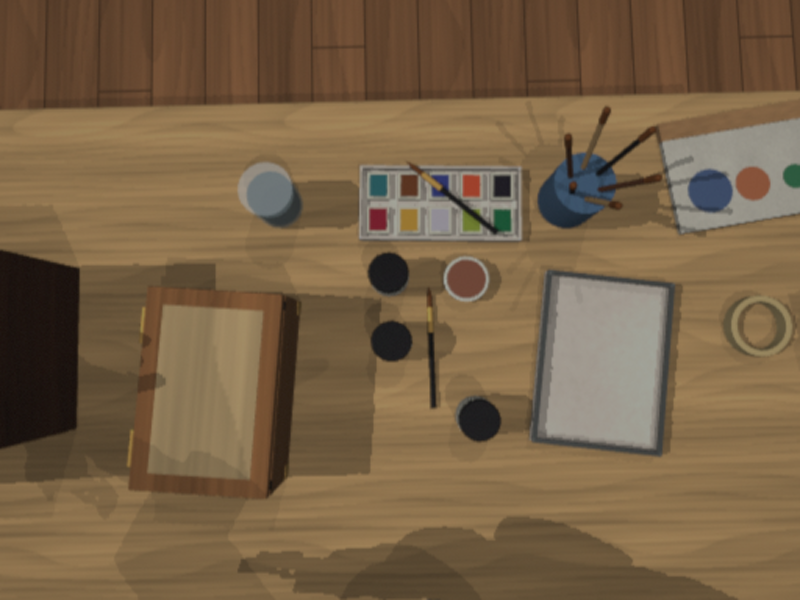

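View pics/scene0.png

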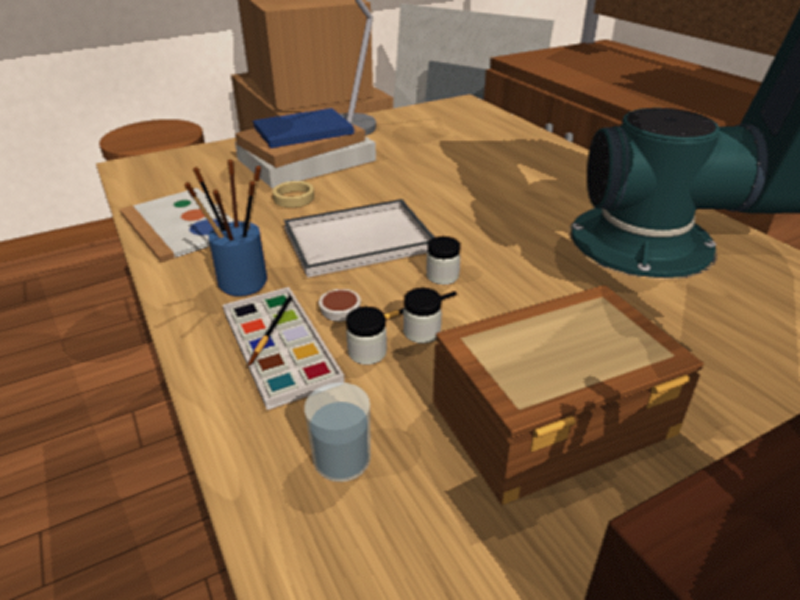

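The top view shows the chest with its lid corners near (150,288), (283,293), (268,497) and (130,488), and its hinges on the left, which is world +y. Three jars stand at (388,272), (391,341) and (480,418). The dish is at (466,278) and the tray spans (535–675, 272–453). The scene view confirms three jars. I'll enlarge to measure.

```bash
cat > h.py <<'E'
from cell import ctrl
import cv2, numpy as np
from scipy.spatial.transform import Rotation as R
def cam(n='top'): return ctrl.read_camera(n)
def w(c,u,v,z):
    d=c['pose'][:3,:3]@np.linalg.inv(c['mtx'])@np.array([u,v,1.]); o=c['pose'][:3,3]
    return o+d*(z-o[2])/d[2]
def px(c,p):
    q=c['pose'][:3,:3].T@(np.array(p)-c['pose'][:3,3]); q=c['mtx']@q; return q[:2]/q[2]
def crop(c,u0,v0,u1,v1,k,name):
    cv2.imwrite('pics/'+name,cv2.resize(c['image'][v0:v1,u0:u1],None,fx=k,fy=k,interpolation=cv2.INTER_CUBIC))
def mv(target,yaw=None):
    "fractions of full scale to reach target TCP [x,y,z], yaw = world angle of tool y axis"
    s=ctrl.sense(); r=R.from_rotvec(s['tool_rot']); d=r.inv().apply(np.array(target)-s['tcp_pos'])/.25
    ty=r.apply([0,1,0]); cur=np.arctan2(ty[1],ty[0])
    t=0 if yaw is None else -((yaw-cur+np.pi/2)%np.pi-np.pi/2)/.5
    print('d',d.round(4),'turn',round(t,3),'cur yaw',cur.round(3)); return d,t
E
python3 - <<'E'
from h import *
c=cam(); np.save('c0.npy',c['image'])
crop(c,75,155,305,325,3.45,'c1.png')
crop(c,280,160,450,300,4.2,'c2.png')
E
```

```text
(no output)
```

View pics/c1.png

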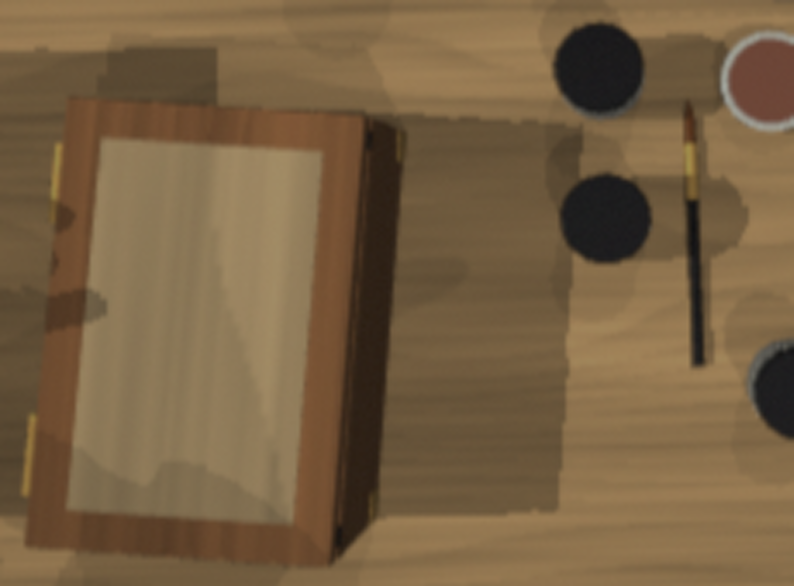

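View pics/c2.png

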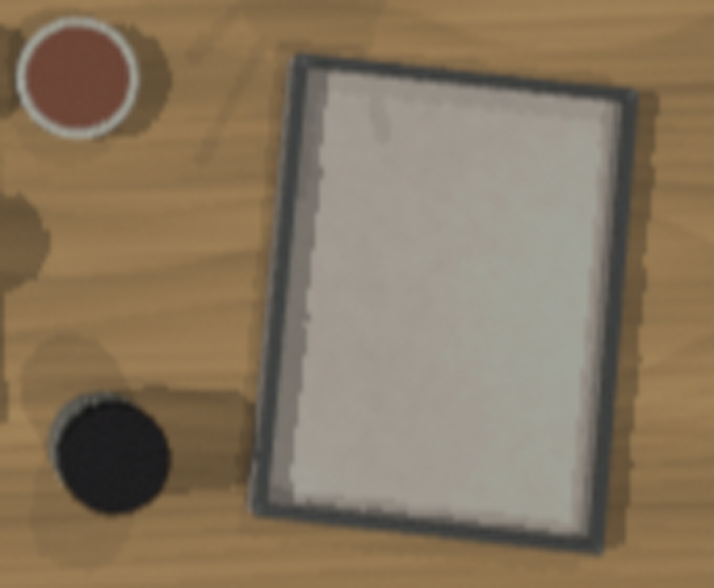

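The crops give these positions:
- **Lid corners (c1):** (69,97), (366,115), (333,566), (26,546).
- **Jar tops:** c1 (599,67) and (605,218), c2 (112,457).
- **Tray rim corners (c2):** (292,56), (637,92), (602,552), (252,514).

```bash
cat >> h.py <<'E'
def frame(c,P,z):
    Q=np.array([w(c,u,v,z) for u,v in P]); UL,UR,LR,LL=Q
    print('edges mm',[round(1e3*np.linalg.norm(a-b)) for a,b in ((UL,UR),(UR,LR),(LR,LL),(LL,UL))])
    d=(UL-LL)+(UR-LR); d2=(UL-UR)+(LL-LR); a1=np.arctan2(d[1],d[0]); a2=np.arctan2(-d2[0],d2[1])
    print('centre',Q.mean(0).round(4),'yaw',a1.round(3),a2.round(3)); return Q.mean(0),(a1*1.4+a2)/2.4
E
python3 - <<'E'
from h import *
c=cam()
a=lambda L:[(75+u/3.45,155+v/3.45) for u,v in L]; b=lambda L:[(280+u/4.2,160+v/4.2) for u,v in L]
C,y=frame(c,a([(69,97),(366,115),(333,566),(26,546)]),.130)
frame(c,b([(292,56),(637,92),(602,552),(252,514)]),.024)
for p in a([(599,67),(605,218)])+b([(112,457)]): print('jar',w(c,*p,.072).round(4))
print('dish',w(c,*b([(77,77)])[0],.024).round(4))
C[2]=0; Rz=R.from_euler('z',y)
for n,p in (('hinge',(0,.095,.118)),('press',(0,-.073,.130))): print(n,(C+Rz.apply(p)).round(4))
s=ctrl.sense();r=R.from_rotvec(s['tool_rot']).as_matrix();print(r.round(3))
mv(C+Rz.apply((0,-.073,.170)),y+np.pi/2); mv(C+Rz.apply((0,-.073,.170)),y)
print('cols',px(c,(.46,.55,0)))
E
```

```text
edges mm [188, 278, 190, 278]
centre [0.4838 0.2945 0.13  ] yaw -0.083 -0.084
edges mm [203, 267, 202, 267]
centre [ 0.5071 -0.2875  0.024 ] yaw -0.129 -0.128
jar [0.6492 0.0439 0.072 ]
jar [0.547  0.0419 0.072 ]
jar [ 0.4283 -0.0849  0.072 ]
dish [ 0.6429 -0.0773  0.024 ]
hinge [0.4917 0.3892 0.118 ]
press [0.4778 0.2218 0.13  ]
[[-0.938  0.347 -0.   ]
 [ 0.347  0.938 -0.001]
 [ 0.    -0.001 -1.   ]]
d [-1.484  -0.6033  0.0951] turn -0.543 cur yaw 1.216
d [-1.484  -0.6033  0.0951] turn 2.598 cur yaw 1.216
cols [ 49.33975359 257.5991468 ]
```

Call:
{"fn": "apply_moves", "kwargs": {
  "deltas": [
    [-0.15,-0.06,0,-0.1],
    [-0.3,-0.12,0,-0.2],
    [-0.45,-0.18,0,-0.3],
    [-0.6,-0.24,0,-0.4],
    [-0.8,-0.32,0,-0.54],
    [-0.9,-0.37,0,-0.54],
    [-1,-0.42,0,-0.54],
    [-1,-0.42,0,-0.54]
  ],
  "grip": 1
}}

```text
time: 1.0
tcp_pos: [0.3822, 0.305, 0.1938]
tool_rot: [0.138, 3.138, -0.001]
ft_force: [-1.1, 0.9, 0.6]
opening: 0.0
grip_force: 0.0
```

```bash
cat >> h.py <<'E'
CH=np.array([.4838,.2945,0]); CY=-.083; CR=R.from_euler('z',CY)
TR=np.array([.5071,-.2875,0]); TY=-.129; TRR=R.from_euler('z',TY)
def ch(x,y,z): return CH+CR.apply((x,y,z))
def tr(x,y,z): return TR+TRR.apply((x,y,z))
def st():
    s=ctrl.sense(); p=CR.inv().apply(s['tcp_pos']-CH)
    print('t',round(s['time'],2),'tcp',s['tcp_pos'].round(4),'chest',p.round(4),'F',s['ft_force'].round(2),'open',round(s['opening'],3),'gf',round(float(s['grip_force']),1)); return s
E
python3 - <<'E'
from h import *
st(); mv(ch(0,-.068,.136),CY+np.pi/2)
E
```

```text
t 1.0 tcp [0.3822 0.305  0.1938] chest [-0.1021  0.002   0.1938] F [-1.06  0.9   0.64] open 0.0 gf 0.0
d [-0.4099 -0.278   0.2314] turn -0.01 cur yaw 1.483
```

Call:
{"fn": "apply_moves", "kwargs": {
  "deltas": [
    [-0.15,-0.09,0,0],
    [-0.3,-0.18,0,-0.01],
    [-0.41,-0.28,0.05,-0.01],
    [-0.41,-0.28,0.1,-0.01],
    [-0.41,-0.28,0.16,-0.01],
    [-0.41,-0.28,0.2,-0.01],
    [-0.41,-0.28,0.23,-0.01],
    [-0.41,-0.28,0.23,-0.01]
  ]
}}

```text
time: 1.8
tcp_pos: [0.4759, 0.2288, 0.1358]
tool_rot: [-0.124, -3.138, 0.001]
ft_force: [0.7, -0.1, 0.9]
opening: 0.0
grip_force: 0.0
```

```bash
python3 - <<'E'
from h import *
st(); mv(ch(0,-.068,.130),CY+np.pi/2)
E
```

```text
t 1.8 tcp [0.4759 0.2288 0.1358] chest [-0.0025 -0.0661  0.1358] F [ 0.7  -0.07  0.9 ] open 0.0 gf 0.0
d [-0.0099 -0.0076  0.0233] turn 0.008 cur yaw 1.492
```

Call:
{"fn": "apply_moves", "kwargs": {
  "deltas": [
    [-0.01,-0.008,0.012,0],
    [-0.01,-0.008,0.02,0],
    [-0.01,-0.008,0.028,0],
    [-0.01,-0.008,0.034,0],
    [-0.01,-0.008,0.04,0],
    [-0.01,-0.008,0.045,0],
    [-0.01,-0.008,0.045,0]
  ]
}}

```text
time: 2.5
tcp_pos: [0.4788, 0.2264, 0.1251]
tool_rot: [-0.125, -3.139, 0.0]
ft_force: [0.7, -0.7, 0.4]
opening: -0.0
grip_force: 0.0
```

```bash
python3 - <<'E'
from h import *
st()
E
```

```text
t 2.5 tcp [0.4788 0.2264 0.1251] chest [ 0.0007 -0.0683  0.1251] F [ 0.66 -0.69  0.43] open -0.0 gf 0.0
```

Call:
{"fn": "apply_moves", "kwargs": {
  "deltas": [
    [0,0,0.005,0],
    [0,0,0.01,0],
    [0,0,0.01,0]
  ]
}}

```text
time: 2.8
tcp_pos: [0.4788, 0.2264, 0.1226]
tool_rot: [-0.125, -3.139, 0.0]
ft_force: [0.4, 0.4, 0.6]
opening: -0.003
grip_force: 0.0
```

```bash
python3 - <<'E'
from h import *
c=cam('scene'); print(px(c,ctrl.sense()['tcp_pos'])); crop(c,220,120,500,320,2.85,'p1.png')
E
```

```text
[340.68662533 204.13020271]
```

View pics/p1.png

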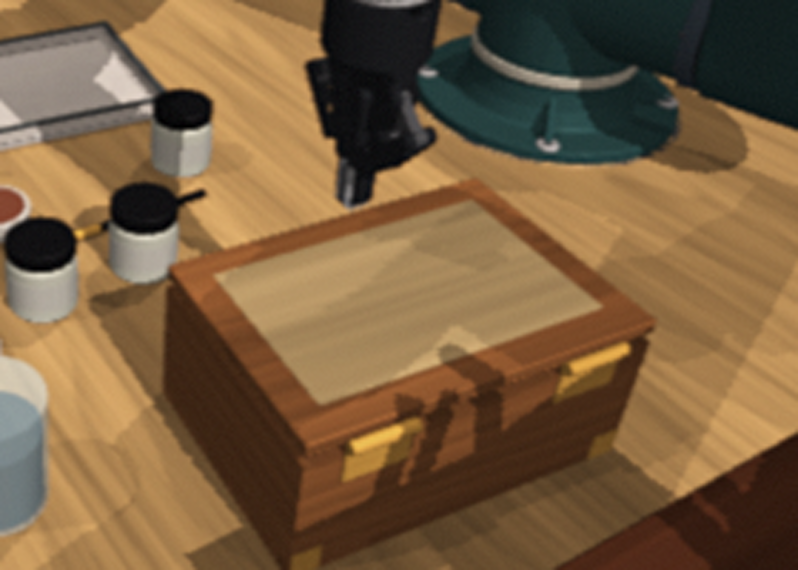

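The fingertips appear at crop (350,205), just short of the lid's far edge, about 35 px above the predicted (344,240). I'll check both cameras' calibration against the lid corners.

```bash
python3 - <<'E'
from h import *
c=cam('scene')
for x,y in ((.14,.095),(.14,-.095),(-.14,-.095),(-.14,.095)): print('scene crop lid corner',((px(c,ch(x,y,.13))-[220,120])*2.85).round())
print('jars',[((px(c,p)-[220,120])*2.85).round().tolist() for p in ((.6492,.0439,.072),(.547,.0419,.072),(.4283,-.0849,.072))])
t=cam(); tp=ctrl.sense()['tcp_pos']; print('tcp top crop',((px(t,tp)-[75,155])*3.45).round(), 'moves',((px(t,tp+[0,0,.03])-[75,155])*3.45).round()); crop(t,75,155,305,325,3.45,'p2.png')
E
```

```text
scene crop lid corner [304. 439.]
scene crop lid corner [164. 259.]
scene crop lid corner [472. 171.]
scene crop lid corner [654. 313.]
jars [[40.0, 231.0], [143.0, 196.0], [181.0, 99.0]]
tcp top crop [311. 333.] moves [298. 337.]
```

View pics/p2.png

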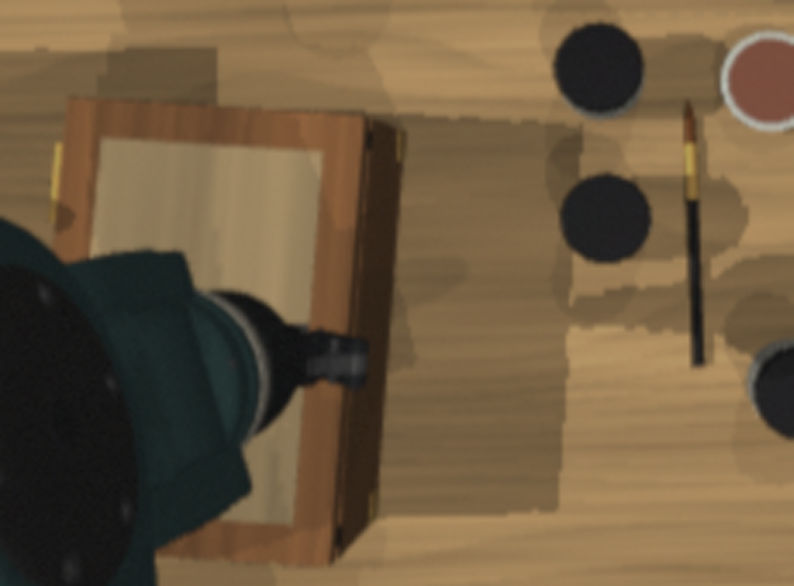

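In the top crop the fingertips are at (355,372), off the lid's free edge, where (311,333) was predicted. I'll triangulate the real tip.

```bash
python3 - <<'E'
from h import *
def tri(a,b):
    A=[];
    for n,(u,v) in (('scene',a),('top',b)):
        c=cam(n); P=c['mtx']@np.linalg.inv(c['pose'])[:3]
        A+=[u*P[2]-P[0],v*P[2]-P[1]]
    x=np.linalg.svd(np.array(A))[2][-1]; return x[:3]/x[3]
t=lambda u,v:(75+u/3.45,155+v/3.45); s=lambda u,v:(220+u/2.85,120+v/2.85)
print('tip',tri(s(350,205),t(352,372)))
print('jar',tri(s(40,234),t(599,67)),tri(s(143,197),t(605,218)))
print('lid corners',tri(s(300,450),t(69,97)),tri(s(170,272),t(366,115)),tri(s(475,180),t(333,566)),tri(s(655,325),t(26,546)))
q=ctrl.sense();print(q)
E
```

```text
tip [0.45387974 0.19985698 0.12959219]
jar [0.64930105 0.04412572 0.06905055] [0.54690983 0.04198734 0.07092806]
lid corners [0.63262753 0.37923176 0.12268845] [0.61412657 0.19239948 0.12013097] [0.33469631 0.21389393 0.12205939] [0.35157305 0.40424384 0.1218423 ]
{'time': 3.65, 'joints': array([ 2.87686568e-01,  3.03071267e-01, -1.88348959e-01,  1.07930007e+00,
       -2.94469865e-05,  3.67472620e-01]), 'joint_velocities': array([-0.00062511, -0.0003958 ,  0.0010025 ,  0.00068017,  0.00077765,
        0.00124743]), 'effort': array([-1.12029244e-03, -6.56324601e+01,  3.66360176e+01,  1.12383117e-03,
       -2.76946430e-04, -2.90548854e-06]), 'tcp_pos': array([0.47891143, 0.22637773, 0.12274462]), 'tool_rot': array([ 1.25291151e-01,  3.13901174e+00, -5.36952605e-06]), 'ft_force': array([ 0.01227817,  0.48567513, -0.27229117]), 'wrist_torque': array([-0.03068363,  0.01342703,  0.03926766]), 'grip_force': 0.0, 'opening': 0.0010305730283931471}
```

```bash
cat >> h.py <<'E'
def over(name,hw=45,k=4.4,s=None):
    s=s or ctrl.sense(); out=[]; r=R.from_rotvec(s['tool_rot'])
    for n in ('top','scene'):
        c=cam(n); u,v=px(c,s['tcp_pos']+r.apply([0,0,-.05])).astype(int); u=min(max(u,hw),512-hw); v=min(max(v,hw),384-hw)
        im=cv2.resize(c['image'][v-hw:v+hw,u-hw:u+hw],None,fx=k,fy=k,interpolation=cv2.INTER_CUBIC)
        for q in [(0,0,-d) for d in (0,.05,.1,.15)]+[(0,.02,0)]:
            p=((px(c,s['tcp_pos']+r.apply(q))-[u-hw,v-hw]+.5)*k).astype(int); cv2.circle(im,tuple(int(a) for a in p),3,(0,255,0) if q[1]==0 else (0,0,255),1)
        print(n,'origin',u-hw,v-hw); out.append(im)
    cv2.imwrite('pics/'+name,np.hstack(out))
E
python3 -c "
from h import *
over('o1.png')"
```

```text
top origin 113 208
scene origin 298 140
```

View pics/o1.png

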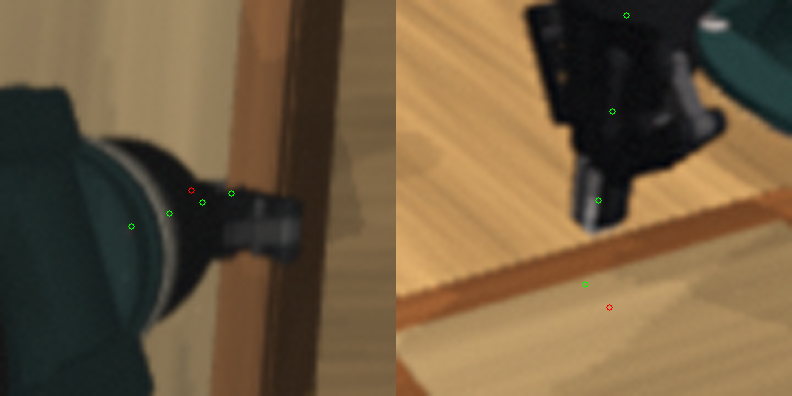

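The green reported axis and the rendered fingers disagree: in the scene panel the fingertip ends at (600,228) instead of (585,284). I'll check with a clean view over open table.

```bash
python3 - <<'E'
from h import *
c=cam('scene'); print('base centre in 800px scene',px(c,(0,0,0))*1.5625,px(c,(0,0,.15))*1.5625)
mv((.50,.12,.25))
E
```

```text
base centre in 800px scene [639.60980722 239.03350205] [656.71923321 171.64879652]
d [-0.1181 -0.4173 -0.5091] turn 0 cur yaw 1.491
```

Call:
{"fn": "apply_moves", "kwargs": {
  "deltas": [
    [0,0,-0.15,0],
    [0,0,-0.3,0],
    [0,-0.1,-0.45,0],
    [0,-0.25,-0.5,0],
    [0,-0.4,-0.5,0],
    [0,-0.45,-0.5,0],
    [0,-0.45,-0.5,0]
  ]
}}

```text
time: 4.5
tcp_pos: [0.4698, 0.113, 0.2478]
tool_rot: [0.129, 3.139, -0.0]
ft_force: [-0.7, 0.3, -0.5]
opening: 0.002
grip_force: 0.0
```

```bash
python3 - <<'E'
from h import *
st(); over('o2.png',hw=60,k=3.3)
E
```

```text
t 4.5 tcp [0.4698 0.113  0.2478] chest [ 0.0011 -0.182   0.2478] F [-0.72  0.29 -0.54] open 0.002 gf 0.0
top origin 145 204
scene origin 260 49
```

View pics/o2.png

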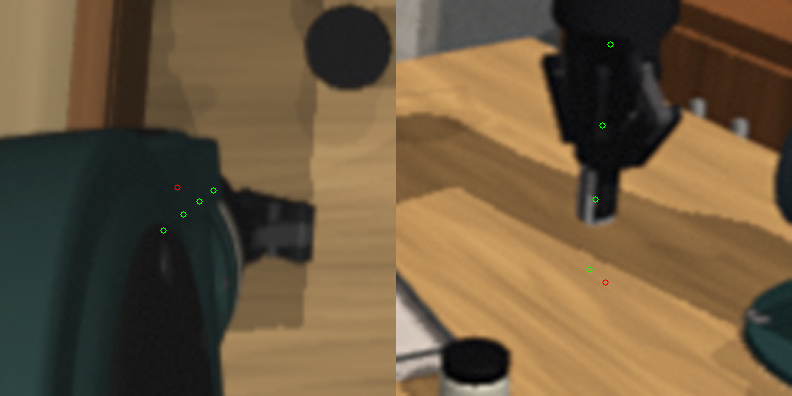

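The top view's dark block is the −y knuckle: its row matches the tool axis about 100 mm up. So the tool is vertical, but in the scene panel the fingertip (597,222) seems roughly 30 mm above the reported TCP. I'll test by touch and descend slowly on the press point.

Call:
{"fn": "apply_moves", "kwargs": {
  "deltas": [
    [0,0.15,0,0],
    [0,0.3,0,0],
    [0,0.44,0.1,0],
    [0,0.44,0.25,0],
    [0,0.44,0.4,0],
    [0,0.44,0.48,0],
    [0,0.44,0.48,0]
  ]
}}

```text
time: 5.3
tcp_pos: [0.4767, 0.2247, 0.1251]
tool_rot: [-0.123, -3.135, 0.002]
ft_force: [-0.3, 0.1, -0.2]
opening: -0.003
grip_force: 0.0
```

Call:
{"fn": "apply_moves", "kwargs": {
  "deltas": [
    [0,0,0.01,0],
    [0,0,0.02,0],
    [0,0,0.03,0],
    [0,0,0.04,0]
  ]
}}

```text
time: 5.7
tcp_pos: [0.4791, 0.224, 0.1182]
tool_rot: [0.125, 3.138, 0.001]
ft_force: [-0.3, -0.1, -0.5]
opening: -0.002
grip_force: 0.0
```

Call:
{"fn": "apply_moves", "kwargs": {
  "deltas": [
    [0,0,0.01,0],
    [0,0,0.02,0],
    [0,0,0.03,0],
    [0,0,0.03,0]
  ]
}}

```text
time: 6.1
tcp_pos: [0.4785, 0.2238, 0.1099]
tool_rot: [-0.126, -3.139, 0.0]
ft_force: [-0.0, -0.2, 0.2]
opening: 0.001
grip_force: 0.0
```

Call:
{"fn": "apply_moves", "kwargs": {
  "deltas": [
    [0,0,0.01,0],
    [0,0,0.02,0],
    [0,0,0.02,0]
  ]
}}

```text
time: 6.4
tcp_pos: [0.4785, 0.2238, 0.1049]
tool_rot: [-0.125, -3.139, 0.0]
ft_force: [-0.5, 0.4, -0.0]
opening: -0.001
grip_force: 0.0
```

Call:
{"fn": "apply_moves", "kwargs": {
  "deltas": [
    [0,0,0.01,0],
    [0,0,0.02,0],
    [0,0,0.02,0]
  ]
}}

```text
time: 6.7
tcp_pos: [0.4785, 0.2238, 0.0999]
tool_rot: [-0.125, -3.139, 0.0]
ft_force: [-0.2, 0.0, 0.1]
opening: -0.005
grip_force: 0.0
```

```bash
python3 - <<'E'
from h import *
st(); over('o3.png',hw=45,k=4.4)
E
```

```text
t 6.7 tcp [0.4785 0.2238 0.0999] chest [ 0.0006 -0.0709  0.0999] F [-0.21  0.04  0.09] open -0.005 gf 0.0
top origin 117 207
scene origin 296 148
```

View pics/o3.png

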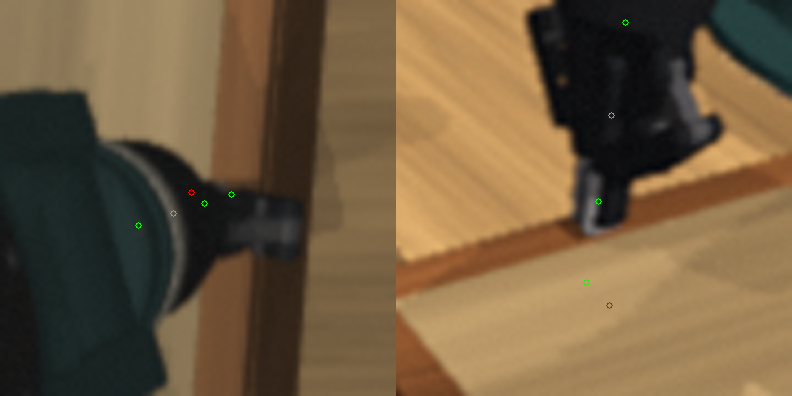

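The fingertip is at scene panel (595,232), just above the lid frame near its inner edge, so it hasn't touched yet. Its offset from the reported TCP is about 30 mm. I'll continue down with force checks.

Call:
{"fn": "apply_moves", "kwargs": {
  "deltas": [
    [0,0,0.006,0],
    [0,0,0.012,0],
    [0,0,0.012,0]
  ]
}}

```text
time: 7.1
tcp_pos: [0.4786, 0.2238, 0.097]
tool_rot: [-0.125, -3.139, 0.0]
ft_force: [0.2, 0.0, 0.0]
opening: 0.001
grip_force: 0.0
```

Call:
{"fn": "apply_moves", "kwargs": {
  "deltas": [
    [0,0,0.006,0],
    [0,0,0.012,0],
    [0,0,0.012,0]
  ]
}}

```text
time: 7.4
tcp_pos: [0.4785, 0.2238, 0.094]
tool_rot: [-0.125, -3.139, 0.0]
ft_force: [-0.3, -0.8, 0.3]
opening: 0.001
grip_force: 0.0
```

Call:
{"fn": "apply_moves", "kwargs": {
  "deltas": [
    [0,0,0.006,0],
    [0,0,0.012,0],
    [0,0,0.012,0]
  ]
}}

```text
time: 7.7
tcp_pos: [0.4788, 0.2238, 0.0913]
tool_rot: [0.125, 3.139, -0.0]
ft_force: [0.1, -0.9, 5.8]
opening: 0.002
grip_force: 2.6
```

Call:
{"fn": "apply_moves", "kwargs": {
  "deltas": [
    [0,0,0.006,0],
    [0,0,0.012,0],
    [0,0,0.012,0]
  ]
}}

```text
time: 8.0
tcp_pos: [0.4788, 0.2237, 0.0885]
tool_rot: [0.125, 3.139, -0.0]
ft_force: [-0.8, -3.0, 7.5]
opening: -0.004
grip_force: 3.3
```

Contact came at reported z ≈ 0.0925, so the real tip is about 37 mm above the reported TCP. I'll finish the press.

Call:
{"fn": "apply_moves", "kwargs": {
  "deltas": [
    [0,0,0.004,0],
    [0,0,0.008,0],
    [0,0,0.008,0]
  ]
}}

```text
time: 8.3
tcp_pos: [0.4788, 0.2237, 0.0866]
tool_rot: [0.125, 3.139, -0.001]
ft_force: [-1.6, -2.7, 6.6]
opening: -0.001
grip_force: 3.7
```

Call:
{"fn": "apply_moves", "kwargs": {
  "deltas": [
    [0,0,0.004,0],
    [0,0,0.008,0],
    [0,0,0.008,0]
  ]
}}

```text
time: 8.6
tcp_pos: [0.479, 0.2238, 0.0862]
tool_rot: [0.125, 3.137, 0.0]
ft_force: [-9.3, -5.3, 32.7]
opening: -0.003
grip_force: 16.5
```

```bash
cat > lid.py <<'E'
from h import *
OFF=.0376
def path(ths,r=.172,half=.012,x=0):
    s=st(); rr=R.from_rotvec(s['tool_rot'])
    for t in ths:
        y=.095-r*np.cos(t)+.012*np.sin(t)+half; z=.118+r*np.sin(t)+.012*np.cos(t)-OFF
        print(round(t,2),(rr.inv().apply(ch(x,y,z)-s['tcp_pos'])/.25).round(3))
E
python3 - <<'E'
from lid import *
path(np.r_[np.arange(-.03,.2,.025),np.arange(.2,1.6,.1)])
E
```

```text
t 8.6 tcp [0.479  0.2238 0.0862] chest [ 0.0011 -0.0709  0.0862] F [-9.28 -5.26 32.72] open -0.003 gf 16.5
-0.03 [ 0.004  0.022 -0.004]
-0.0 [ 0.004  0.023 -0.021]
0.02 [ 0.004  0.025 -0.039]
0.05 [ 0.004  0.026 -0.056]
0.07 [ 0.004  0.029 -0.073]
0.1 [ 0.004  0.031 -0.09 ]
0.12 [ 0.004  0.034 -0.107]
0.15 [ 0.004  0.038 -0.124]
0.17 [ 0.004  0.042 -0.14 ]
0.2 [ 0.004  0.046 -0.157]
0.2 [ 0.004  0.047 -0.161]
0.3 [ 0.004  0.069 -0.226]
0.4 [ 0.004  0.097 -0.289]
0.5 [ 0.003  0.131 -0.349]
0.6 [ 0.003  0.171 -0.405]
0.7 [ 0.003  0.216 -0.457]
0.8 [ 0.003  0.267 -0.504]
0.9 [ 0.002  0.322 -0.545]
1.0 [ 0.002  0.38  -0.582]
1.1 [ 0.002  0.442 -0.612]
1.2 [ 0.001  0.507 -0.635]
1.3 [ 0.001  0.574 -0.652]
1.4 [ 0.001  0.642 -0.663]
1.5 [ 0.001  0.711 -0.666]
```

Call:
{"fn": "apply_moves", "kwargs": {
  "deltas": [
    [0,0,-0.01,0],
    [0,0,-0.02,0],
    [0,0,-0.03,0],
    [0,0,-0.04,0],
    [0,0,-0.05,0],
    [0,0,-0.06,0],
    [0,0,-0.07,0],
    [0,0,-0.07,0]
  ]
}}

```text
time: 9.4
tcp_pos: [0.4787, 0.2239, 0.102]
tool_rot: [0.125, 3.139, 0.0]
ft_force: [-0.2, 1.0, 4.6]
opening: -0.002
grip_force: 2.3
```

Call:
{"fn": "apply_moves", "kwargs": {
  "deltas": [
    [0,0,-0.02,0],
    [0,0,-0.04,0],
    [0,0.01,-0.065,0],
    [0,0.015,-0.09,0],
    [0,0.02,-0.115,0],
    [0,0.03,-0.14,0],
    [0,0.04,-0.165,0],
    [0,0.05,-0.19,0],
    [0,0.065,-0.215,0],
    [0,0.075,-0.235,0]
  ]
}}

```text
time: 10.4
tcp_pos: [0.4804, 0.2429, 0.1612]
tool_rot: [0.125, 3.139, 0.0]
ft_force: [-0.2, -0.7, 4.5]
opening: 0.004
grip_force: 1.7
```

```bash
python3 - <<'E'
from lid import *
path(np.arange(.3,1.6,.1))
E
```

```text
t 10.4 tcp [0.4804 0.2429 0.1612] chest [ 0.0009 -0.0517  0.1612] F [-0.23 -0.66  4.46] open 0.004 gf 1.7
0.3 [ 0.003 -0.008  0.074]
0.4 [0.003 0.02  0.011]
0.5 [ 0.003  0.054 -0.049]
0.6 [ 0.003  0.094 -0.105]
0.7 [ 0.003  0.14  -0.157]
0.8 [ 0.003  0.19  -0.204]
0.9 [ 0.002  0.245 -0.246]
1.0 [ 0.002  0.304 -0.282]
1.1 [ 0.002  0.366 -0.312]
1.2 [ 0.002  0.43  -0.335]
1.3 [ 0.002  0.497 -0.353]
1.4 [ 0.001  0.565 -0.363]
1.5 [ 0.001  0.634 -0.366]
```

Call:
{"fn": "apply_moves", "kwargs": {
  "deltas": [
    [0,0.025,-0.025,0],
    [0,0.045,-0.05,0],
    [0,0.065,-0.075,0],
    [0,0.085,-0.1,0],
    [0,0.105,-0.125,0],
    [0,0.13,-0.15,0],
    [0,0.155,-0.175,0],
    [0,0.18,-0.2,0],
    [0,0.21,-0.22,0],
    [0,0.24,-0.24,0]
  ]
}}

```text
time: 11.4
tcp_pos: [0.485, 0.303, 0.2209]
tool_rot: [-0.125, -3.139, 0.0]
ft_force: [0.4, 0.6, 1.5]
opening: -0.0
grip_force: 1.1
```

Call:
{"fn": "apply_moves", "kwargs": {
  "deltas": [
    [0,0.03,-0.02,0],
    [0,0.06,-0.038,0],
    [0,0.09,-0.054,0],
    [0,0.12,-0.068,0],
    [0,0.15,-0.08,0],
    [0,0.18,-0.09,0],
    [0,0.21,-0.1,0],
    [0,0.24,-0.107,0],
    [0,0.27,-0.113,0],
    [0,0.3,-0.117,0]
  ]
}}

```text
time: 12.4
tcp_pos: [0.4909, 0.3777, 0.2498]
tool_rot: [-0.125, -3.139, 0.0]
ft_force: [0.0, 1.2, 1.0]
opening: 0.003
grip_force: 0.7
```

```bash
python3 - <<'E'
from lid import *
path(np.arange(1.1,1.6,.1))
E
```

```text
t 12.4 tcp [0.4909 0.3777 0.2498] chest [2.000e-04 8.360e-02 2.498e-01] F [0.   1.17 1.  ] open 0.003 gf 0.7
1.1 [ 0.001 -0.175  0.043]
1.2 [ 0.001 -0.111  0.019]
1.3 [ 0.001 -0.044  0.002]
1.4 [ 0.001  0.024 -0.008]
1.5 [ 0.     0.093 -0.012]
```

Call:
{"fn": "apply_moves", "kwargs": {
  "deltas": [
    [0,0.02,-0.05,0],
    [0,0.02,-0.1,0],
    [0,0.02,-0.15,0],
    [0,0.02,-0.2,0],
    [0,0.02,-0.25,0],
    [0,0.02,-0.3,0],
    [0,0,-0.35,0],
    [0,0,-0.4,0],
    [0,0,-0.4,0]
  ]
}}

```text
time: 13.3
tcp_pos: [0.4912, 0.3774, 0.3507]
tool_rot: [0.126, 3.138, 0.001]
ft_force: [0.6, -0.4, -0.9]
opening: 0.002
grip_force: 0.0
```

Call:
{"fn": "apply_moves", "kwargs": {
  "deltas": [
    [0,-0.1,0,0],
    [0,-0.25,0,0],
    [0,-0.4,0,0],
    [0,-0.6,0,0],
    [0,-0.8,0,0],
    [0,-1,0,0],
    [0,-1,0,0],
    [0,-1,0,0]
  ],
  "grip": -1
}}

```text
time: 14.1
tcp_pos: [0.4709, 0.1272, 0.3493]
tool_rot: [-0.129, -3.139, -0.0]
ft_force: [-0.6, 1.4, 0.2]
opening: 1.004
grip_force: 0.0
```

```bash
python3 - <<'E'
from lid import *
s=st(); t=cam(); np.save('top1.npy',t['image']); c=cam('scene')
a=cv2.resize(t['image'],(400,300),interpolation=cv2.INTER_AREA); b=cv2.resize(c['image'],(400,300),interpolation=cv2.INTER_AREA)
cr=c['image']; u,v=px(c,s['tcp_pos']).astype(int); print('tcp',u,v)
u=max(u,60);v=max(v,90)
d=cv2.resize(cr[v-90:v+30,u-60:u+60],(300,300),interpolation=cv2.INTER_CUBIC); cv2.circle(d,(150,225),3,(0,255,0),1)
e=cv2.resize(t['image'][150:290,225:355],(279,300),interpolation=cv2.INTER_CUBIC)
o=np.vstack([np.hstack([a,b]),np.hstack([d,e,np.zeros((300,221,3),np.uint8)])]); cv2.imwrite('pics/q1.png',o)
E
```

```text
t 14.1 tcp [0.4709 0.1272 0.3493] chest [ 0.001  -0.1678  0.3493] F [-0.58  1.42  0.16] open 1.004 gf 0.0
tcp 326 88
```

View pics/q1.png

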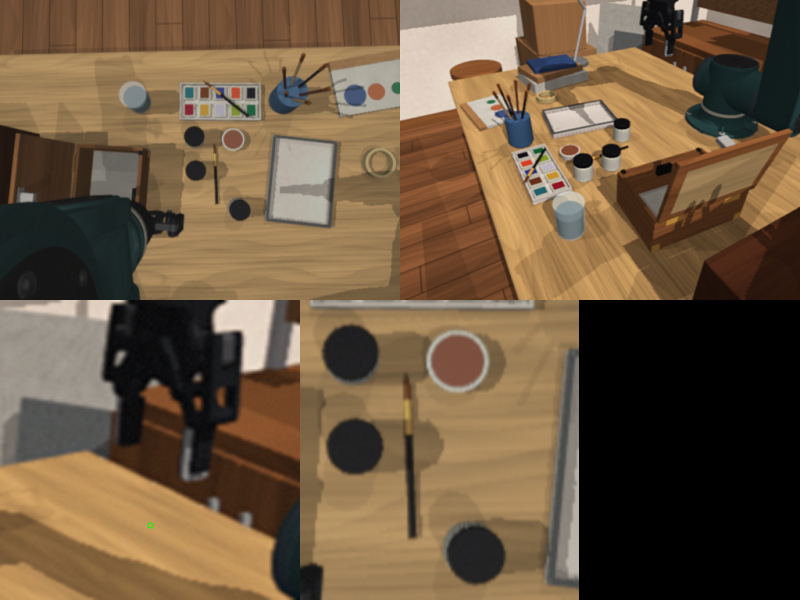

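The lid stands open. The jars haven't moved: the panel 4 centres at (351,352), (355,445) and (475,552) match the earlier ones. The open fingertips are about 5 cm above the reported TCP, which agrees with the touch. Next, jar 2.

```bash
cat >> h.py <<'E'
def jars():
    "black jar lids in the top view -> xy at z=.072"
    c=cam(); g=c['image'].max(2); m=((g<52)*255).astype(np.uint8); n,L,S,Ce=cv2.connectedComponentsWithStats(m)
    for i in range(1,n):
        if 350<S[i,4]<900 and abs(S[i,2]-S[i,3])<8: print('jar?',Ce[i].round(1),'area',S[i,4],'wh',S[i,2:4],'xy',w(c,*Ce[i],.072)[:2].round(4))
E
python3 - <<'E'
from h import *
jars(); mv((.547,.042,.06),CY+np.pi/2)
E
```

```text
jar? [248.4 174.4] area 487 wh [25 26] xy [0.6492 0.0445]
jar? [250.3 217.9] area 485 wh [25 25] xy [0.5477 0.0421]
jar? [306.5 268.4] area 526 wh [26 26] xy [ 0.4293 -0.0846]
d [-0.331  -0.3226  1.1569] turn 0.009 cur yaw 1.492
```

Call:
{"fn": "apply_moves", "kwargs": {
  "deltas": [
    [-0.11,-0.11,0.1,0],
    [-0.22,-0.22,0.25,0],
    [-0.33,-0.32,0.4,0],
    [-0.33,-0.32,0.6,0],
    [-0.33,-0.32,0.8,0],
    [-0.33,-0.32,0.95,0],
    [-0.33,-0.32,1,0],
    [-0.33,-0.32,1,0]
  ]
}}

```text
time: 15.05
tcp_pos: [0.5456, 0.043, 0.0974]
tool_rot: [-0.122, -3.135, -0.0]
ft_force: [-0.1, 0.5, 1.4]
opening: 1.005
grip_force: 0.0
```

```bash
python3 - <<'E'
from h import *
st(); mv((.5475,.042,-.012),CY+np.pi/2); over('o4.png',hw=45,k=4.4)
E
```

```text
t 15.05 tcp [0.5456 0.043  0.0974] chest [ 0.0824 -0.2456  0.0974] F [-0.05  0.51  1.39] open 1.005 gf 0.0
d [-0.0098 -0.0032  0.4377] turn 0.01 cur yaw 1.493
top origin 203 173
scene origin 226 118
```

View pics/o4.png

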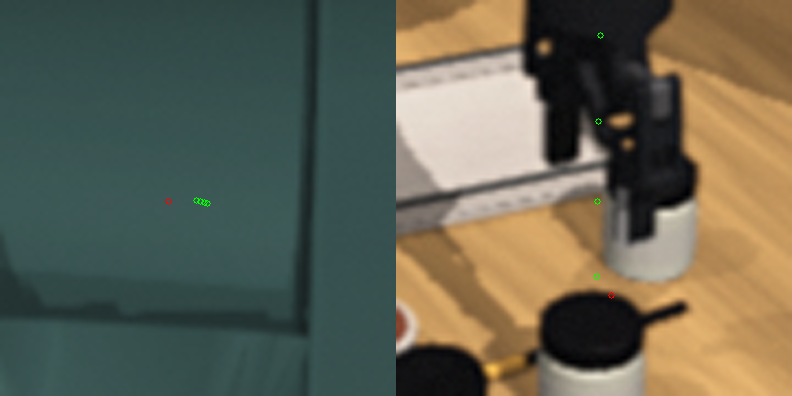

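Fingertips at (562,160) and (640,240) straddle the axis at its 50 mm mark (598,201), so the offset model holds and the gripper sits over jar 2. Descending.

Call:
{"fn": "apply_moves", "kwargs": {
  "deltas": [
    [-0.01,-0.003,0.06,0.01],
    [-0.01,-0.003,0.12,0.01],
    [-0.01,-0.003,0.18,0.01],
    [-0.01,-0.003,0.24,0.01],
    [-0.01,-0.003,0.3,0.01],
    [-0.01,-0.003,0.3,0.01]
  ]
}}

```text
time: 15.75
tcp_pos: [0.5494, 0.0411, 0.0245]
tool_rot: [-0.132, -3.138, -0.0]
ft_force: [-1.3, -0.3, -0.2]
opening: 0.998
grip_force: 0.0
```

Call:
{"fn": "apply_moves", "kwargs": {
  "deltas": [
    [0,0,0.04,0],
    [0,0,0.08,0],
    [0,0,0.12,0],
    [0,0,0.14,0],
    [0,0,0.14,0]
  ]
}}

```text
time: 16.25
tcp_pos: [0.5488, 0.0407, -0.011]
tool_rot: [-0.133, -3.138, -0.0]
ft_force: [-0.0, 0.0, -0.2]
opening: 1.004
grip_force: 0.0
```

Call:
{"fn": "apply_moves", "kwargs": {
  "deltas": [
    [0,0,0,0],
    [0,0,0,0],
    [0,0,0,0],
    [0,0,0,0],
    [0,0,0,0],
    [0,0,0,0],
    [0,0,0,0]
  ],
  "grip": 1,
  "grip_force": 25
}}

```text
time: 16.95
tcp_pos: [0.5497, 0.0409, -0.0097]
tool_rot: [0.133, 3.138, 0.001]
ft_force: [-0.0, 3.7, 5.7]
opening: 0.719
grip_force: 27.3
```

Call:
{"fn": "apply_moves", "kwargs": {
  "deltas": [
    [0,0,-0.05,0],
    [0,0,-0.12,0],
    [0,0,-0.2,0],
    [0,0,-0.3,0],
    [0,0,-0.4,0],
    [0,0,-0.4,0],
    [0,0,-0.4,0],
    [0,0,-0.4,0]
  ]
}}

```text
time: 17.75
tcp_pos: [0.5485, 0.0407, 0.0884]
tool_rot: [-0.133, -3.137, 0.0]
ft_force: [-0.4, -0.9, -4.3]
opening: 0.719
grip_force: 29.4
```

```bash
cat >> h.py <<'E'
def weigh():
    f=[]
    for i in range(8): ctrl.read_camera('scene'); f.append(ctrl.sense()['ft_force'][2])
    print('Fz',np.mean(f).round(2),np.std(f).round(2))
E
python3 - <<'E'
from h import *
weigh(); st()
print('chest'); mv(ch(.07,.01,.16),CY+np.pi/2); print('tray'); mv(tr(.07,.0,.1),TY+np.pi/2)
E
```

```text
Fz -3.81 0.57
t 18.15 tcp [0.5492 0.0407 0.0895] chest [ 0.0862 -0.2475  0.0895] F [ 0.35  0.55 -3.41] open 0.719 gf 29.4
chest
d [ 0.0669  1.0301 -0.2819] turn -0.004 cur yaw 1.486
tray
d [-0.223  -1.3346 -0.0419] turn 0.088 cur yaw 1.486
```

3.8 N, so jar 2 is full and goes in the chest.

Call:
{"fn": "apply_moves", "kwargs": {
  "deltas": [
    [0,0,-0.14,0],
    [0,0,-0.28,0],
    [0.02,0.15,-0.3,0],
    [0.04,0.3,-0.3,0],
    [0.05,0.45,-0.3,0],
    [0.05,0.6,-0.3,0],
    [0.05,0.75,-0.3,0],
    [0.05,0.85,-0.3,0],
    [0.05,0.85,-0.3,0]
  ]
}}

```text
time: 19.05
tcp_pos: [0.5546, 0.2563, 0.1642]
tool_rot: [-0.128, -3.139, -0.001]
ft_force: [-0.2, -1.2, -3.9]
opening: 0.719
grip_force: 30.5
```

```bash
python3 - <<'E'
from h import *
st(); mv(ch(.075,.005,.004),CY+np.pi/2)
E
```

```text
t 19.05 tcp [0.5546 0.2563 0.1642] chest [ 0.0738 -0.0322  0.1642] F [-0.24 -1.19 -3.95] open 0.719 gf 30.5
d [-0.0054  0.1483  0.641 ] turn 0.002 cur yaw 1.489
```

Call:
{"fn": "apply_moves", "kwargs": {
  "deltas": [
    [0,0.08,0,0],
    [0,0.15,0.05,0],
    [0,0.15,0.15,0],
    [0,0.15,0.25,0],
    [0,0.15,0.35,0],
    [0,0.15,0.45,0],
    [0,0.15,0.53,0],
    [0,0.15,0.58,0],
    [0,0.15,0.58,0]
  ]
}}

```text
time: 19.95
tcp_pos: [0.5569, 0.2904, 0.0178]
tool_rot: [-0.133, -3.136, 0.002]
ft_force: [0.3, -0.5, -3.5]
opening: 0.724
grip_force: 30.4
```

Call:
{"fn": "apply_moves", "kwargs": {
  "deltas": [
    [0,0,0.02,0],
    [0,0,0.04,0],
    [0,0,0.055,0],
    [0,0,0.062,0],
    [0,0,0.062,0]
  ]
}}

```text
time: 20.45
tcp_pos: [0.558, 0.2908, 0.0042]
tool_rot: [-0.133, -3.139, 0.0]
ft_force: [0.6, 1.2, -3.4]
opening: 0.719
grip_force: 30.4
```

Call:
{"fn": "apply_moves", "kwargs": {
  "deltas": [
    [0,0,0.006,0],
    [0,0,0.012,0],
    [0,0,0.012,0]
  ]
}}

```text
time: 20.75
tcp_pos: [0.5583, 0.2909, 0.0023]
tool_rot: [0.133, 3.138, 0.001]
ft_force: [-3.9, -0.7, 10.4]
opening: 0.718
grip_force: 31.5
```

Call:
{"fn": "apply_moves", "kwargs": {
  "deltas": [
    [0,0,-0.006,0],
    [0,0,-0.006,0],
    [0,0,-0.006,0],
    [0,0,-0.006,0],
    [0,0,-0.006,0]
  ],
  "grip": -1
}}

```text
time: 21.25
tcp_pos: [0.558, 0.2908, 0.0027]
tool_rot: [-0.133, -3.139, -0.0]
ft_force: [0.7, -0.5, 0.6]
opening: 1.001
grip_force: 0.0
```

Call:
{"fn": "apply_moves", "kwargs": {
  "deltas": [
    [0,0,-0.08,0],
    [0,0,-0.2,0],
    [0,0,-0.35,0],
    [0,0,-0.5,0],
    [0,0,-0.6,0],
    [0,-0.1,-0.65,0],
    [0,-0.25,-0.65,0],
    [0,-0.4,-0.65,0],
    [0,-0.4,-0.65,0]
  ]
}}

```text
time: 22.15
tcp_pos: [0.5493, 0.188, 0.1656]
tool_rot: [0.138, 3.138, -0.001]
ft_force: [0.6, -0.0, -0.1]
opening: 1.0
grip_force: 0.0
```

```bash
python3 - <<'E'
from h import *
st(); jars(); mv((.429,-.0848,.06),CY+np.pi/2); mv((.649,.0444,.06),CY+np.pi/2)
E
```

```text
t 22.15 tcp [0.5493 0.188  0.1656] chest [ 0.0741 -0.1007  0.1656] F [ 0.61 -0.01 -0.05] open 1.0 gf 0.0
jar? [248.4 174.4] area 479 wh [25 25] xy [0.6493 0.0443]
jar? [306.6 268.3] area 521 wh [26 26] xy [ 0.4293 -0.0846]
d [ 0.3845 -1.1353  0.4219] turn -0.009 cur yaw 1.483
d [-0.447  -0.5438  0.422 ] turn -0.009 cur yaw 1.483
```

Call:
{"fn": "apply_moves", "kwargs": {
  "deltas": [
    [-0.12,-0.14,0,0],
    [-0.24,-0.28,0,0],
    [-0.36,-0.42,0,0],
    [-0.45,-0.54,0,0],
    [-0.45,-0.54,0.1,0],
    [-0.45,-0.54,0.25,0],
    [-0.45,-0.54,0.35,0],
    [-0.45,-0.54,0.35,0]
  ]
}}

```text
time: 23.0
tcp_pos: [0.6484, 0.048, 0.0744]
tool_rot: [-0.132, -3.133, -0.0]
ft_force: [-0.3, 0.9, 0.5]
opening: 1.001
grip_force: 0.0
```

```bash
python3 - <<'E'
from h import *
st(); mv((.6492,.0444,-.012),CY+np.pi/2)
E
```

```text
t 23.0 tcp [0.6484 0.048  0.0744] chest [ 0.1844 -0.2321  0.0744] F [-0.32  0.92  0.53] open 1.001 gf 0.0
d [-0.0064 -0.0139  0.3454] turn -0.003 cur yaw 1.487
```

Call:
{"fn": "apply_moves", "kwargs": {
  "deltas": [
    [-0.005,-0.01,0,0],
    [-0.005,-0.01,0.06,0],
    [-0.005,-0.01,0.12,0],
    [-0.005,-0.01,0.18,0],
    [-0.005,-0.01,0.25,0],
    [-0.005,-0.01,0.3,0],
    [-0.005,-0.01,0.34,0],
    [-0.005,-0.01,0.34,0]
  ]
}}

```text
time: 23.8
tcp_pos: [0.6511, 0.0446, -0.0077]
tool_rot: [-0.133, -3.138, 0.0]
ft_force: [0.7, 0.4, 0.6]
opening: 0.997
grip_force: 0.0
```

Call:
{"fn": "apply_moves", "kwargs": {
  "deltas": [
    [0,0,0,0],
    [0,0,0,0],
    [0,0,0,0],
    [0,0,0,0],
    [0,0,0,0],
    [0,0,0,0],
    [0,0,0,0]
  ],
  "grip": 1
}}

```text
time: 24.5
tcp_pos: [0.6519, 0.0447, -0.0062]
tool_rot: [0.133, 3.137, 0.0]
ft_force: [0.2, 1.8, 6.4]
opening: 0.716
grip_force: 27.3
```

Call:
{"fn": "apply_moves", "kwargs": {
  "deltas": [
    [0,0,-0.05,0],
    [0,0,-0.12,0],
    [0,0,-0.2,0],
    [0,0,-0.3,0],
    [0,0,-0.4,0],
    [0,0,-0.4,0],
    [0,0,-0.4,0],
    [0,0,-0.4,0]
  ]
}}

```text
time: 25.3
tcp_pos: [0.6505, 0.0445, 0.0916]
tool_rot: [-0.133, -3.137, 0.0]
ft_force: [-0.3, 0.0, -4.4]
opening: 0.716
grip_force: 29.2
```

```bash
python3 - <<'E'
from h import *
weigh(); st()
print('chest'); mv(ch(-.01,.005,.17),CY+np.pi/2); print('tray'); mv(tr(.07,.0,.1),TY+np.pi/2)
E
```

```text
Fz -3.34 0.28
t 25.7 tcp [0.6511 0.0445 0.0925] chest [ 0.1875 -0.2352  0.0925] F [ 0.25 -0.41 -3.15] open 0.717 gf 29.2
chest
d [ 0.7917  0.9594 -0.3098] turn -0.004 cur yaw 1.486
tray
d [ 0.1818 -1.3846 -0.0299] turn 0.088 cur yaw 1.486
```

3.3 N, so this jar is full too.

Call:
{"fn": "apply_moves", "kwargs": {
  "deltas": [
    [0,0,-0.15,0],
    [0,0,-0.3,0],
    [0.12,0.15,-0.31,0],
    [0.25,0.3,-0.31,0],
    [0.38,0.45,-0.31,0],
    [0.5,0.6,-0.31,0],
    [0.62,0.75,-0.31,0],
    [0.75,0.9,-0.31,0],
    [0.79,0.96,-0.31,0],
    [0.79,0.96,-0.31,0]
  ]
}}

```text
time: 26.7
tcp_pos: [0.4733, 0.3025, 0.1705]
tool_rot: [0.128, 3.139, 0.001]
ft_force: [-0.1, -1.1, -3.8]
opening: 0.717
grip_force: 30.3
```

```bash
python3 - <<'E'
from h import *
st(); mv(ch(-.01,.005,.007),CY+np.pi/2)
E
```

```text
t 26.7 tcp [0.4733 0.3025 0.1705] chest [-0.0112  0.0071  0.1705] F [-0.13 -1.12 -3.83] open 0.717 gf 30.3
d [-0.0045 -0.0086  0.6539] turn 0.003 cur yaw 1.489
```

Call:
{"fn": "apply_moves", "kwargs": {
  "deltas": [
    [0,-0.008,0.08,0],
    [0,-0.008,0.18,0],
    [0,-0.008,0.28,0],
    [0,-0.008,0.38,0],
    [0,-0.008,0.48,0],
    [0,-0.008,0.56,0],
    [0,-0.008,0.62,0],
    [0,-0.008,0.64,0],
    [0,-0.008,0.64,0]
  ]
}}

```text
time: 27.6
tcp_pos: [0.4748, 0.2978, 0.0099]
tool_rot: [-0.134, -3.138, 0.001]
ft_force: [-0.1, 1.6, -3.0]
opening: 0.716
grip_force: 30.3
```

Call:
{"fn": "apply_moves", "kwargs": {
  "deltas": [
    [0,0,0.006,0],
    [0,0,0.012,0],
    [0,0,0.016,0],
    [0,0,0.016,0]
  ]
}}

```text
time: 28.0
tcp_pos: [0.4747, 0.2985, 0.0064]
tool_rot: [0.133, 3.138, 0.0]
ft_force: [1.0, 0.3, -4.2]
opening: 0.717
grip_force: 30.3
```

Call:
{"fn": "apply_moves", "kwargs": {
  "deltas": [
    [0,0,0.006,0],
    [0,0,0.009,0],
    [0,0,0.009,0]
  ]
}}

```text
time: 28.3
tcp_pos: [0.4749, 0.2986, 0.0057]
tool_rot: [0.133, 3.137, 0.001]
ft_force: [-8.8, -4.7, 24.8]
opening: 0.72
grip_force: 33.0
```

Call:
{"fn": "apply_moves", "kwargs": {
  "deltas": [
    [0,0,-0.008,0],
    [0,0,-0.008,0],
    [0,0,-0.008,0],
    [0,0,-0.008,0],
    [0,0,-0.008,0]
  ],
  "grip": -1
}}

```text
time: 28.8
tcp_pos: [0.4757, 0.2989, 0.0068]
tool_rot: [0.133, 3.136, 0.001]
ft_force: [-0.5, 2.9, 10.6]
opening: 0.998
grip_force: 4.7
```

Call:
{"fn": "apply_moves", "kwargs": {
  "deltas": [
    [0,0,-0.08,0],
    [0,0,-0.2,0],
    [0,0,-0.35,0],
    [0,0,-0.5,0],
    [0,0,-0.62,0],
    [0,-0.1,-0.65,0],
    [0,-0.25,-0.65,0],
    [0,-0.4,-0.65,0],
    [0,-0.6,-0.65,0],
    [0,-0.6,-0.65,0]
  ]
}}

```text
time: 29.8
tcp_pos: [0.4615, 0.1448, 0.1687]
tool_rot: [0.14, 3.138, -0.002]
ft_force: [1.1, 0.1, 1.0]
opening: 1.001
grip_force: 0.0
```

```bash
python3 - <<'E'
from h import *
st(); jars(); mv((.4293,-.0846,-.012),CY+np.pi/2)
E
```

```text
t 29.8 tcp [0.4615 0.1448 0.1687] chest [-0.0098 -0.151   0.1687] F [1.1  0.11 1.  ] open 1.001 gf 0.0
jar? [143.1 216.6] area 569 wh [27 26] xy [0.5563 0.2911]
jar? [314.6 261.1] area 536 wh [26 26] xy [ 0.4453 -0.1037]
d [ 0.0483 -0.9333  0.723 ] turn -0.011 cur yaw 1.482
```

Jar 3 got knocked: it's now at (0.445, −0.104).

Call:
{"fn": "apply_moves", "kwargs": {
  "deltas": [
    [0.02,-0.18,0,0],
    [0.04,-0.36,0,0],
    [0.06,-0.54,0,0],
    [0.06,-0.72,0,0],
    [0.06,-0.88,0,0],
    [0.0,-0.96,0.1,0],
    [0.0,-1,0.2,0],
    [-0.01,-1,0.3,0],
    [-0.01,-1,0.35,0],
    [-0.01,-1,0.35,0]
  ]
}}

```text
time: 30.85
tcp_pos: [0.4427, -0.0995, 0.0796]
tool_rot: [-0.132, -3.136, -0.002]
ft_force: [-0.4, 0.7, 0.4]
opening: 1.0
grip_force: 0.0
```

```bash
python3 - <<'E'
from h import *
c=cam(); im=c['image'].copy(); s=st(); crop(c,90,130,330,310,3.3,'q2.png'); jars(); mv((.4453,-.1037,-.009),CY+np.pi/2)
for x in (.075,-.01): print('chest jar top expected',((px(c,ch(x,.005,.084))-[90,130])*3.3).round())
E
```

```text
t 30.9 tcp [ 0.4433 -0.0997  0.0807] chest [-0.0077 -0.3962  0.0807] F [-0.1  -0.03 -0.08] open 0.997 gf 0.0
jar? [143.  216.6] area 568 wh [27 26] xy [0.5562 0.2912]
jar? [139.7 252.6] area 584 wh [28 27] xy [0.4734 0.2988]
d [-0.0077 -0.0145  0.3614] turn -0.002 cur yaw 1.487
chest jar top expected [166. 282.]
chest jar top expected [156. 405.]
```

View pics/q2.png

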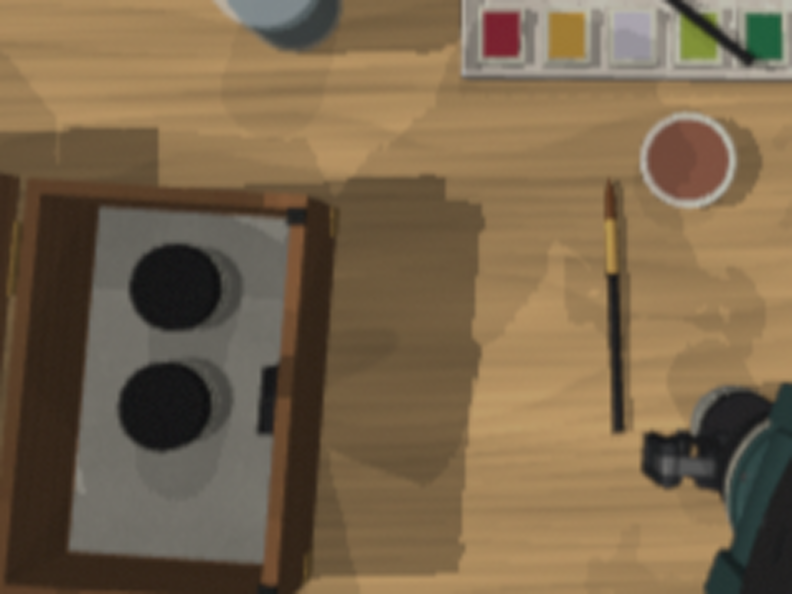

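Both jars stand in the chest at (175,287) and (165,406), and jar 3 is under the gripper. Grasping it.

Call:
{"fn": "apply_moves", "kwargs": {
  "deltas": [
    [-0.008,-0.014,0,0],
    [-0.008,-0.014,0.06,0],
    [-0.008,-0.014,0.12,0],
    [-0.008,-0.014,0.18,0],
    [-0.008,-0.014,0.25,0],
    [-0.008,-0.014,0.3,0],
    [-0.008,-0.014,0.35,0],
    [-0.008,-0.014,0.35,0]
  ]
}}

```text
time: 31.75
tcp_pos: [0.4449, -0.104, -0.0069]
tool_rot: [-0.133, -3.138, -0.0]
ft_force: [-0.2, 0.6, -0.0]
opening: 0.999
grip_force: 0.0
```

Call:
{"fn": "apply_moves", "kwargs": {
  "deltas": [
    [0,0,0,0],
    [0,0,0,0],
    [0,0,0,0],
    [0,0,0,0],
    [0,0,0,0],
    [0,0,0,0],
    [0,0,0,0]
  ],
  "grip": 1
}}

```text
time: 32.45
tcp_pos: [0.4457, -0.1043, -0.0055]
tool_rot: [0.133, 3.137, -0.001]
ft_force: [-1.3, 0.4, 6.5]
opening: 0.721
grip_force: 26.2
```

Call:
{"fn": "apply_moves", "kwargs": {
  "deltas": [
    [0,0,-0.05,0],
    [0,0,-0.12,0],
    [0,0,-0.2,0],
    [0,0,-0.3,0],
    [0,0,-0.4,0],
    [0,0,-0.4,0],
    [0,0,-0.4,0],
    [0,0,-0.4,0]
  ]
}}

```text
time: 33.25
tcp_pos: [0.4445, -0.1038, 0.093]
tool_rot: [-0.133, -3.138, -0.0]
ft_force: [0.3, -0.2, -1.2]
opening: 0.721
grip_force: 27.6
```

```bash
python3 - <<'E'
from h import *
weigh(); st()
print('chest'); mv(ch(-.09,.005,.17),CY+np.pi/2); print('tray'); mv(tr(0,.0,.09),TY+np.pi/2)
E
```

```text
Fz -0.41 0.46
t 33.65 tcp [ 0.4448 -0.104   0.0933] chest [-0.0058 -0.4003  0.0933] F [-1.08 -0.21 -0.75] open 0.716 gf 27.6
chest
d [ 0.3398  1.6207 -0.3065] turn -0.004 cur yaw 1.486
tray
d [-0.3104 -0.7104  0.0129] turn 0.088 cur yaw 1.486
```

0.4 N, so jar 3 is used up and goes in the tray.

Call:
{"fn": "apply_moves", "kwargs": {
  "deltas": [
    [-0.08,-0.18,0,0],
    [-0.16,-0.36,0,0],
    [-0.24,-0.54,0,0],
    [-0.31,-0.71,0,0],
    [-0.31,-0.71,0.1,0],
    [-0.31,-0.71,0.2,0],
    [-0.31,-0.71,0.28,0],
    [-0.31,-0.71,0.34,0],
    [-0.31,-0.71,0.34,0]
  ]
}}

```text
time: 34.55
tcp_pos: [0.506, -0.2867, 0.0066]
tool_rot: [-0.133, -3.136, -0.003]
ft_force: [-0.0, 0.4, -0.1]
opening: 0.722
grip_force: 27.8
```

Call:
{"fn": "apply_moves", "kwargs": {
  "deltas": [
    [0,0,0.01,0],
    [0,0,0.02,0],
    [0,0,0.024,0],
    [0,0,0.024,0]
  ]
}}

```text
time: 34.95
tcp_pos: [0.5073, -0.2876, 0.0028]
tool_rot: [0.133, 3.138, -0.001]
ft_force: [0.2, -0.1, -0.4]
opening: 0.719
grip_force: 27.8
```

Call:
{"fn": "apply_moves", "kwargs": {
  "deltas": [
    [0,0,0.006,0],
    [0,0,0.01,0],
    [0,0,0.01,0]
  ]
}}

```text
time: 35.25
tcp_pos: [0.5072, -0.2875, 0.0005]
tool_rot: [0.133, 3.138, -0.001]
ft_force: [-2.4, 1.2, 6.9]
opening: 0.719
grip_force: 28.3
```

Call:
{"fn": "apply_moves", "kwargs": {
  "deltas": [
    [0,0,-0.003,0],
    [0,0,-0.003,0],
    [0,0,-0.003,0],
    [0,0,-0.003,0],
    [0,0,-0.003,0]
  ],
  "grip": -1
}}

```text
time: 35.75
tcp_pos: [0.5071, -0.2874, 0.0006]
tool_rot: [-0.133, -3.139, -0.0]
ft_force: [0.4, 0.7, -0.4]
opening: 1.003
grip_force: 0.0
```

Call:
{"fn": "apply_moves", "kwargs": {
  "deltas": [
    [0,0,-0.05,0],
    [0,0,-0.15,0],
    [0,0,-0.3,0],
    [0,0,-0.45,0],
    [0,0.15,-0.6,0],
    [0,0.3,-0.8,0],
    [0,0.5,-1,0],
    [0,0.7,-1,0],
    [0,0.9,-1,0],
    [0,1,-1,0]
  ],
  "grip": -1
}}

```text
time: 36.75
tcp_pos: [0.528, -0.0398, 0.2525]
tool_rot: [0.134, 3.136, -0.001]
ft_force: [1.8, -0.5, -0.2]
opening: 1.001
grip_force: 0.0
```

```bash
python3 - <<'E'
from lid import *
s=st(); jars(); c=cam(); print('tray jar', px(c,tr(0,0,.078)))
mv(ch(0,.17,.36),CY+np.pi/2); print('joints',s['joints'].round(3))
E
```

```text
t 36.75 tcp [ 0.528  -0.0398  0.2525] chest [ 0.0717 -0.3295  0.2525] F [ 1.75 -0.54 -0.21] open 1.001 gf 0.0
jar? [143.  216.7] area 557 wh [27 26] xy [0.5561 0.2913]
jar? [139.7 252.6] area 572 wh [28 26] xy [0.4734 0.2987]
tray jar [394.3897942  232.41880101]
d [ 0.2783  1.9866 -0.4296] turn 0.007 cur yaw 1.491
joints [-0.229  0.259  0.104  1.413  0.    -0.144]
```

Call:
{"fn": "apply_moves", "kwargs": {
  "deltas": [
    [0.04,0.1,-0.15,0],
    [0.08,0.2,-0.3,0],
    [0.12,0.3,-0.43,0],
    [0.16,0.4,-0.43,0],
    [0.2,0.5,-0.43,0],
    [0.24,0.6,-0.43,0],
    [0.28,0.7,-0.43,0],
    [0.32,0.8,-0.43,0],
    [0.36,0.9,-0.43,0],
    [0.36,0.9,-0.43,0]
  ],
  "grip": 1
}}

```text
time: 37.85
tcp_pos: [0.4563, 0.192, 0.3589]
tool_rot: [0.13, 3.138, 0.001]
ft_force: [0.8, 0.0, -0.6]
opening: 0.001
grip_force: 0.0
```

```bash
python3 - <<'E'
from lid import *
s=st(); mv(ch(-.03,.185,.36),CY+np.pi/2); jars()
# look at the gap between the open lid and the dark box
c=cam('scene'); t=cam()
a=cv2.resize(c['image'][170:384,330:512],None,fx=2.15,fy=2.15,interpolation=cv2.INTER_CUBIC); b=cv2.resize(t['image'][110:324,0:185],None,fx=2.15,fy=2.15,interpolation=cv2.INTER_CUBIC)
for im,cc,o in ((a,c,(330,170)),(b,t,(0,110))):
    for p in (ch(-.03,.185,.26),ch(-.03,.185,.34)): cv2.circle(im,tuple(int(v) for v in (px(cc,p)-o)*2.15),4,(0,255,0),1)
cv2.imwrite('pics/q3.png',np.hstack([a,b]))
E
```

```text
t 37.85 tcp [0.4563 0.192  0.3589] chest [-0.0189 -0.1044  0.3589] F [ 0.79  0.   -0.64] open 0.001 gf 0.0
d [ 0.0438  1.1576 -0.0038] turn 0.001 cur yaw 1.488
jar? [143.  216.6] area 577 wh [28 26] xy [0.5563 0.2913]
jar? [393.5 233. ] area 554 wh [28 25] xy [ 0.5055 -0.2876]
jar? [139.7 252.6] area 591 wh [28 27] xy [0.4734 0.2988]
```

View pics/q3.png

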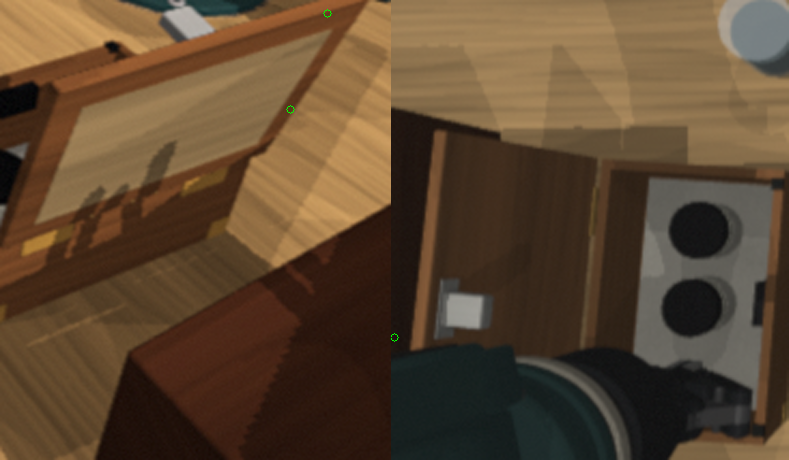

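```bash
python3 - <<'E'
from lid import *
t=cam(); c=cam('scene'); b=w(t,78*.64,268*.64,0); b2=w(t,76*.64,429*.64,0); print('box corners',b.round(3),b2.round(3))
for z in (0,.05,.1,.15,.2,.3): print(z,px(c,[b[0],b[1],z]).round(),'target 390,334')
print(CR.inv().apply(b-CH).round(3),CR.inv().apply(b2-CH).round(3))
E
```

```text
box corners [0.678 0.553 0.   ] [0.418 0.551 0.   ]
0 [363. 419.] target 390,334
0.05 [368. 403.] target 390,334
0.1 [374. 385.] target 390,334
0.15 [381. 365.] target 390,334
0.2 [388. 342.] target 390,334
0.3 [405. 289.] target 390,334
[0.172 0.273 0.   ] [-0.087  0.25   0.   ]
```

Call:
{"fn": "apply_moves", "kwargs": {
  "deltas": [
    [0,0.12,0,0],
    [0,0.26,0,0],
    [0,0.4,0,0],
    [0,0.55,0,0],
    [0,0.7,0,0],
    [0,0.85,0,0],
    [0,1,0,0],
    [0,1,0,0]
  ]
}}

```text
time: 38.9
tcp_pos: [0.4793, 0.4423, 0.3556]
tool_rot: [-0.131, -3.137, 0.002]
ft_force: [0.7, 0.3, -0.6]
opening: 0.003
grip_force: 0.0
```

Call:
{"fn": "apply_moves", "kwargs": {
  "deltas": [
    [0,0.08,0,0],
    [0,0.15,0,0],
    [0,0.15,0,0]
  ]
}}

```text
time: 39.2
tcp_pos: [0.4825, 0.4772, 0.3568]
tool_rot: [-0.133, -3.138, 0.001]
ft_force: [1.1, -1.0, -0.0]
opening: 0.001
grip_force: 0.0
```

Call:
{"fn": "apply_moves", "kwargs": {
  "deltas": [
    [0,0,0.1,0],
    [0,0,0.2,0],
    [0,0,0.3,0],
    [0,0,0.4,0],
    [0,0,0.48,0],
    [0,0,0.5,0],
    [0,0,0.5,0]
  ]
}}

```text
time: 39.9
tcp_pos: [0.4818, 0.4756, 0.2333]
tool_rot: [-0.135, -3.138, 0.001]
ft_force: [0.1, 0.2, 0.0]
opening: 0.002
grip_force: 0.0
```

```bash
python3 - <<'E'
from lid import *
path(np.arange(1.6,.5,-.1),r=.16,x=-.02)
E
```

```text
t 39.9 tcp [0.4818 0.4756 0.2333] chest [-0.017   0.1803  0.2333] F [0.09 0.2  0.03] open 0.002 gf 0.0
1.6 [ 0.011 -0.227 -0.027]
1.5 [ 0.011 -0.291 -0.03 ]
1.4 [ 0.011 -0.355 -0.027]
1.3 [ 0.011 -0.418 -0.018]
1.2 [ 0.011 -0.48  -0.002]
1.1 [ 0.011 -0.541  0.02 ]
1.0 [ 0.01  -0.599  0.047]
0.9 [ 0.01  -0.653  0.081]
0.8 [ 0.01  -0.705  0.119]
0.7 [ 0.01  -0.752  0.163]
0.6 [ 0.01  -0.794  0.211]
```

Call:
{"fn": "apply_moves", "kwargs": {
  "deltas": [
    [0,-0.05,0,0],
    [0,-0.1,0,0],
    [0,-0.14,0,0],
    [0,-0.18,0,0],
    [0,-0.22,0,0],
    [0,-0.26,-0.005,0],
    [0,-0.3,-0.01,0],
    [0,-0.34,-0.01,0],
    [0,-0.38,-0.01,0],
    [0,-0.42,-0.01,0]
  ]
}}

```text
time: 40.9
tcp_pos: [0.4727, 0.3714, 0.2354]
tool_rot: [-0.133, -3.139, -0.0]
ft_force: [-0.4, 2.5, -0.8]
opening: 0.003
grip_force: 1.2
```

```bash
python3 - <<'E'
from lid import *
path(np.arange(1.4,-.01,-.1),r=.16,x=-.02)
E
```

```text
t 40.9 tcp [0.4727 0.3714 0.2354] chest [-0.0174  0.0757  0.2354] F [-0.42  2.51 -0.76] open 0.003 gf 1.2
1.4 [ 0.01   0.064 -0.019]
1.3 [ 0.01   0.    -0.009]
1.2 [ 0.01  -0.062  0.006]
1.1 [ 0.01  -0.122  0.028]
1.0 [ 0.01  -0.18   0.056]
0.9 [ 0.01  -0.235  0.089]
0.8 [ 0.01  -0.286  0.128]
0.7 [ 0.01  -0.333  0.171]
0.6 [ 0.01  -0.376  0.219]
0.5 [ 0.009 -0.413  0.271]
0.4 [ 0.009 -0.446  0.327]
0.3 [ 0.009 -0.472  0.385]
0.2 [ 0.009 -0.492  0.446]
0.1 [ 0.009 -0.507  0.509]
-0.0 [ 0.009 -0.515  0.572]
```

Contact is at 2.5 N. I'll follow the arc down.

Call:
{"fn": "apply_moves", "kwargs": {
  "deltas": [
    [0,-0.03,0,0],
    [0,-0.062,0.006,0],
    [0,-0.092,0.016,0],
    [0,-0.122,0.028,0],
    [0,-0.15,0.041,0],
    [0,-0.18,0.056,0],
    [0,-0.21,0.072,0],
    [0,-0.235,0.089,0],
    [0,-0.26,0.108,0],
    [0,-0.286,0.128,0]
  ]
}}

```text
time: 41.9
tcp_pos: [0.4668, 0.3003, 0.2032]
tool_rot: [0.133, 3.139, -0.0]
ft_force: [0.7, 0.8, 5.1]
opening: -0.002
grip_force: 1.9
```

Call:
{"fn": "apply_moves", "kwargs": {
  "deltas": [
    [0,-0.024,0.021,0],
    [0,-0.047,0.043,0],
    [0,-0.069,0.067,0],
    [0,-0.09,0.091,0],
    [0,-0.109,0.117,0],
    [0,-0.127,0.143,0],
    [0,-0.144,0.171,0],
    [0,-0.16,0.199,0],
    [0,-0.174,0.228,0],
    [0,-0.186,0.257,0]
  ]
}}

```text
time: 42.9
tcp_pos: [0.4628, 0.2538, 0.1388]
tool_rot: [0.133, 3.139, -0.001]
ft_force: [1.2, -1.7, 6.7]
opening: 0.001
grip_force: 2.6
```

```bash
python3 - <<'E'
from lid import *
path(np.arange(.4,-.05,-.05),r=.16,x=-.01)
E
```

```text
t 42.9 tcp [0.4628 0.2538 0.1388] chest [-0.0176 -0.0423  0.1388] F [ 1.22 -1.71  6.72] open 0.001 gf 2.6
0.4 [-0.03   0.026 -0.06 ]
0.35 [-0.03   0.012 -0.031]
0.3 [-0.03  -0.    -0.001]
0.25 [-0.03  -0.011  0.029]
0.2 [-0.03  -0.02   0.059]
0.15 [-0.03  -0.028  0.09 ]
0.1 [-0.03  -0.035  0.122]
0.05 [-0.03  -0.04   0.154]
0.0 [-0.03  -0.043  0.186]
```

Call:
{"fn": "apply_moves", "kwargs": {
  "deltas": [
    [0,-0.02,0.02,0],
    [0,-0.035,0.04,0],
    [0,-0.05,0.06,0],
    [0,-0.065,0.08,0],
    [0,-0.08,0.1,0],
    [0,-0.09,0.12,0],
    [0,-0.1,0.14,0],
    [0,-0.105,0.155,0],
    [0,-0.11,0.165,0],
    [0,-0.11,0.175,0]
  ]
}}

```text
time: 43.9
tcp_pos: [0.4604, 0.2269, 0.0953]
tool_rot: [-0.133, -3.139, 0.001]
ft_force: [0.1, -0.1, 4.9]
opening: 0.0
grip_force: 2.5
```

Call:
{"fn": "apply_moves", "kwargs": {
  "deltas": [
    [0,0,0.006,0],
    [0,0,0.012,0],
    [0,0,0.018,0],
    [0,0,0.018,0]
  ]
}}

```text
time: 44.3
tcp_pos: [0.4604, 0.2266, 0.0909]
tool_rot: [-0.133, -3.139, 0.002]
ft_force: [0.4, -2.3, 5.2]
opening: -0.005
grip_force: 2.7
```

Near shut. I'll press fully in to the hard stop at about 0.086.

Call:
{"fn": "apply_moves", "kwargs": {
  "deltas": [
    [0,0,0.004,0],
    [0,0,0.008,0],
    [0,0,0.012,0],
    [0,0,0.012,0]
  ]
}}

```text
time: 44.7
tcp_pos: [0.4604, 0.2265, 0.088]
tool_rot: [0.134, 3.139, -0.002]
ft_force: [-0.4, -2.7, 6.4]
opening: 0.002
grip_force: 3.3
```

Call:
{"fn": "apply_moves", "kwargs": {
  "deltas": [
    [0,0,0.004,0],
    [0,0,0.008,0],
    [0,0,0.011,0],
    [0,0,0.011,0]
  ]
}}

```text
time: 45.1
tcp_pos: [0.4605, 0.2265, 0.0863]
tool_rot: [0.134, 3.138, -0.002]
ft_force: [-6.5, -5.9, 23.2]
opening: -0.002
grip_force: 12.0
```

Call:
{"fn": "apply_moves", "kwargs": {
  "deltas": [
    [0,0,-0.01,0],
    [0,0,-0.02,0],
    [0,0,-0.03,0],
    [0,0,-0.04,0],
    [0,0,-0.045,0],
    [0,0,-0.045,0]
  ]
}}

```text
time: 45.7
tcp_pos: [0.4605, 0.2272, 0.0965]
tool_rot: [-0.133, -3.139, 0.0]
ft_force: [0.6, 0.4, 0.6]
opening: -0.004
grip_force: 0.0
```

```bash
python3 - <<'E'
from lid import *
weigh(); st()
E
```

```text
Fz -0.0 0.47
t 46.1 tcp [0.4605 0.2271 0.0965] chest [-0.0176 -0.0691  0.0965] F [-0.56 -0.78  0.07] open -0.002 gf 0.0
```

The latch holds: no force 4 mm above contact. Now I'll retreat and do a final check.

Call:
{"fn": "apply_moves", "kwargs": {
  "deltas": [
    [0,0,-0.05,0],
    [0,0,-0.15,0],
    [0,0,-0.3,0],
    [0,-0.1,-0.4,0],
    [0,-0.25,-0.4,0],
    [0,-0.4,-0.4,0],
    [0,-0.4,-0.4,0]
  ]
}}

```text
time: 46.8
tcp_pos: [0.4518, 0.1246, 0.1968]
tool_rot: [0.138, 3.138, -0.001]
ft_force: [-0.4, 0.2, 1.1]
opening: -0.002
grip_force: 0.0
```

```bash
python3 - <<'E'
from h import *
st(); jars(); a=cam('scene')['image']; b=cam()['image']
cv2.imwrite('pics/end.png',np.vstack([cv2.resize(a,(400,300)),cv2.resize(b,(400,300))]))
E
```

```text
t 46.8 tcp [0.4518 0.1246 0.1968] chest [-0.0178 -0.1719  0.1968] F [-0.38  0.15  1.06] open -0.002 gf 0.0
jar? [393.4 233.1] area 560 wh [28 25] xy [ 0.5054 -0.2874]
```

View pics/end.png

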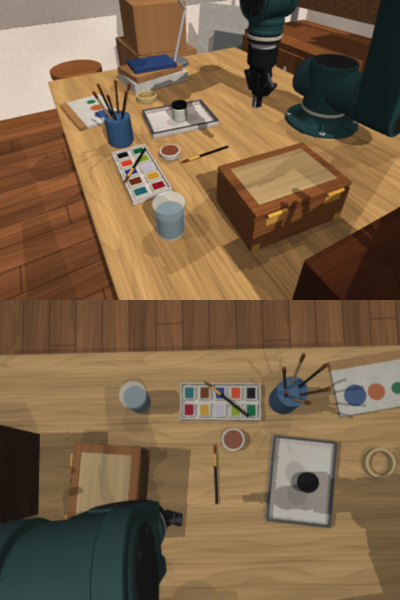

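The lid is shut, the used-up jar stands upright in the tray at (307,482), and nothing else has moved.

```bash
python3 -c "
from cell import ctrl
print(ctrl.job_done())"
```

```text
the job is handed in; nothing more can be done
None
```

The job is handed in: two full jars are in the latched chest, the one used-up jar is upright in the tray, and nothing else was moved; no verdict was returned.

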